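# Treat a batch of moderator balls in the tipping bowl and let them out into their tray

### The arm

A 7-joint arm with a two-finger parallel gripper is mounted at the origin on the work surface. World frame = base frame: x ahead of the robot, y to its left, z up, the work surface at z = 0. Lengths are in m, angles in rad, forces in N, time in s.
With the tool pointing down it reaches from about 0.4 to 0.9 m from the base axis. Payload 5.5 kg.
Tool frame: the origin (TCP) lies on the centre line of the jaws, within the pads' length; the fingertips stand 25 mm ahead of it and the grasp point (between the pads) lies 6 mm ahead of it (manip.nose_length is the distance from the TCP to the fingertips, in m); z points along the fingers, x is the direction in which the jaws open and shut, and the axes are right-handed (so a half turn about z gives the same grasp; the last joint's range is limited). The gripper opens to 85 mm and grips with 20 to 120 N. Pads are 22 mm wide; open, the fingers measure 114 mm over their backs; the gripper's body (76 mm by 85 mm) begins 54 mm behind the grasp point. The pads swing forward as they close: fully open they stand 13 mm farther back than shut.
Start: joints at [-1.074, 0.501, -0.427, 1.55, 0.221, 1.138, -0.21], TCP at [0.151, 0.632, 0.256] pointing down, gripper open.
Joint ranges: [-2.88, 2.88], [-0.31, 2.03], [-1.54, 1.56], [0.2, 2.42], [-1.41, 4.55], [0.19, 2.02], [-2.57, 2.57]. Speed limits (rad/s): [2.57, 2.57, 3.14, 3.14, 3.14, 3.14, 3.14].

### API

Orientations are given as a rotation vector (axis times angle).
In Python, from rig import manip gives the robot as it stands.
- The arm moves only by the shell command python3 -m creep 'ROWS'. ROWS is a JSON object of lists of equal length, an entry for each row: "claw": the closure, from 0 (fully open) to 1 (shut); "offset": the shift along the tool's x, y, z in cm, a list of three; "yaw": the turn about the tool's z in degrees. A call has exactly 5 rows; each row is the pose to reach, as a shift and turn from the pose commanded when the call began, along the tool's axes at that moment; what a row does not reach only later rows make up. A row lasts 1/12 s, in which the tool goes at most 41.7 mm and 7.16 degrees, less where a joint would pass 70% of its speed; a pose out of reach is approached as far as the arm can. A call with a gripper value outside its range is refused whole. The fingers move at their own pace and stop on an object; the grip force is fixed at half the most. Time passes only in rows, so rows that repeat a pose let the fingers close, or fill a call up. It gives the time, the measured TCP pose, the force and the opening at its end, in the units of the state.
- manip.state(): the state, without advancing time (a new reading comes with each control period).
- manip.grab_frame(name): name is "scene" or "top"; returns a dict with "frame" (400x640x3 uint8, red, green, blue), "camera_matrix" (3x3 intrinsics, pixels), "distortion" ([k1, k2, p1, p2, k3] as OpenCV has them; the pictures are not rectified), "world_to_cam" (4x4, takes a point from world to camera coordinates). Camera axes: x right, y up, looking along -z (the intrinsics and any distortion apply to the point x, -y, -z); pixel columns grow to the right and rows downward; lengths in m; the calibration is good to about 2 mm. A picture is of the moment at which its call begins. There is no depth.
- manip.finish_job(): hands the job in, once; it reports no verdict.
The state is a dict: "t": time; "joints": joint angles; "qvel": joint speeds; "joint_efforts": joint torques, N m; "ee_pos": TCP position; "eef_rot": TCP orientation; "force": force on the tool from outside, world axes, zero at the start; "torque": the same for the moment, N m; "grip_width": opening from 0.0 (shut) to 1.0 (fully open).
Only numpy, scipy, OpenCV 4.12 (cv2) and the standard library are available. Lean on these libraries where they do the work, as an engineer would, in place of code of your own. Each camera call takes 0.05 s, during which the arm holds its last target. There are 200 camera calls.

### The job

Lift the white balls one by one from the shallow lined tray into the tipping bowl, and when all are in, press the spray can's cap fully down once so it can puff over them and let it up. Then take the aluminium card by its grip, stand it in the bowl's open mouth so that it shuts off all but a gap at the end in front of the storage tray, and with it push the bowl's lip down and hold it until every ball has rolled out through the gap into the storage tray. Finish with the bowl sprung back, every ball in the storage tray, the card standing in its slotted stand again, and the detector, mug and survey meter left alone.

Things in the scene. Friction and masses are not known exactly. Their poses are not given: they have to be found in the camera images.
- ball1_center (a point): centre of a white polyethylene ball, 60 mm diameter, about 105 g; 3 to 5 of the six are present, lying in the ball tray; turns as it rolls
- ball2_center (a point): centre of a white polyethylene ball, 60 mm diameter, about 105 g; 3 to 5 of the six are present, lying in the ball tray; turns as it rolls
- ball3_center (a point): centre of a white polyethylene ball, 60 mm diameter, about 105 g; 3 to 5 of the six are present, lying in the ball tray; turns as it rolls
- ball4_center (a point): centre of a white polyethylene ball, 60 mm diameter, about 105 g; 3 to 5 of the six are present, lying in the ball tray; turns as it rolls
- ball5_center (a point): centre of a white polyethylene ball, 60 mm diameter, about 105 g; 3 to 5 of the six are present, lying in the ball tray; turns as it rolls
- ball6_center (a point): centre of a white polyethylene ball, 60 mm diameter, about 105 g; 3 to 5 of the six are present, lying in the ball tray; turns as it rolls
- ball_tray: fixed shallow tray with black rubber floor, 320 x 220 mm (x, y), floor top 4 mm above its origin, walls 24 mm high; origin at the centre of its underside
- bowl (a joint): tilt of the tipping bowl about its level hinge axis, rad: 0 at rest (the floor then slopes 0.25 rad, 14 degrees, down away from the mouth, so balls roll to the back and stay), grows as the lip is pushed down, stop at 0.71 (the floor then slopes 0.46 rad down towards the mouth). A spring returns it to 0: pushing the lip needs about 7 N to start and 14 N at the stop
- bowl_lip (a point): centre of the open lip, on the floor's top face, of the square steel tipping bowl; moves with it. x along the floor from the lip into the bowl, y along the lip, z square to the floor. Flat floor 240 mm wide (y -120 to 120) and 185 mm deep (x 0 to 185), walls 45 mm high at sides and back, back corners cut off at 45 degrees (35 mm); the mouth at x = 0 is open over the full 240 mm, no edge to climb
- bowl_hinge (a point): middle of the bowl's hinge axis, fixed, 130 mm above the table; the axis runs along y in the plane of the bowl's floor, 120 mm from the lip; x level, away from the mouth. The two hinge posts stand outside the side walls (inner faces 130 mm, outer 142 mm from the middle) up to 143 mm
- store_tray: fixed grey storage tray that the balls end in, standing in front of the mouth, partly under the lip, before one end of the mouth (either the +y or the -y end of the lip); 180 x 150 mm outside, walls 5 mm thick, floor 6 mm; bowl-side wall (+x) 55 mm high, side walls 70 mm, back-stop wall (-x) 100 mm; origin at the centre of its underside, axes parallel to the bowl's mouth (x towards the bowl)
- card_grip (a point): centre of the black grip of the card, 16 mm thick (x) x 70 mm long (y) x 35 mm high (z); below it hangs the aluminium blade, 5 mm thick (x), 146 mm wide (y), from 15 mm to 127.5 mm below this point; 200 g in all; z up when it stands
- card_edge (a point): middle of the blade's bottom edge, 127.5 mm below card_grip, same axes
- card_stand: fixed stand of the card: a base 70 x 186 mm, 8 mm thick, with a slot along y between two aluminium fences up to 53 mm high; the slot is about 8 mm wide at the bottom and 14 mm at the top, 154 mm long, with end stops; the blade stands in it on the base, its middle over the origin; origin at the centre of the underside, x across the slot. The card was put in with its axes along the stand's
- cap (a joint): travel of the spray can's cap, m: 0 up, 0.008 fully down; spring, 2 N to start, 6 N at the bottom
- cap_top (a point): centre of the top of the round cap (32 mm diameter, 24 mm high) on the fixed white spray can (64 mm diameter, cap top 175 mm above the table when up); z up
- detector: bystander: loose aluminium detector puck, 64 mm diameter, 58 mm high, 450 g, in front of the mouth's other end; origin under its centre
- mug: bystander: white mug, 80 mm diameter, 95 mm high; origin under its centre
- meter: bystander: yellow survey meter, 80 x 120 x 65 mm with a wire handle up to 101 mm; origin under its centre
Not all that is in view belongs to the job. Leave any green look-alike of the part that bears ball4_center alone.

How it is judged:
By the outcome, as a careful person would: the job done as asked, in the order asked, and still so for the second after the job is handed in, with the robot touching nothing.
Of ball1, ball2, ball3, ball4, ball5, ball6 only 3 to 5 are there at a start; the rules pass over those that are not, and their reading is None.
At some moment in a run one of ball1, ball2, ball3, ball4, ball5, ball6 may be knocked a few centimetres aside while the robot is not near it.
It also fails if it takes over 210 s, if anything falls off the work surface, if the arm or the gripper's body presses on something with over 40 N, if the wrist force passes 120 N, or if a joint passes its speed limit or range.

## Working session

There is one attempt and no reset: what is moved stays moved. The work goes in short steps, Python scripts to look and compute and a shell command to move; the robot and the scene stay as the last step left them, time stands still between calls to the robot, and variables do not carry over. Pictures are saved under pics/ and viewed, about 12 in all and at most 16, crops included, and the job is handed in when it is done.

```bash
ls; mkdir -p pics; cat > h.py <<'E'
import numpy as np, cv2, json
from rig import manip
def grab(n,fn=None):
    f=manip.grab_frame(n)
    if fn: cv2.imwrite('pics/'+fn,cv2.cvtColor(f['frame'],cv2.COLOR_RGB2BGR))
    return f
def ray(f,uv):
    K=np.array(f['camera_matrix'],float);D=np.array(f['distortion'],float);T=np.array(f['world_to_cam'])
    p=cv2.undistortPoints(np.array([[uv]],float),K,D)[0,0]
    d=T[:3,:3].T@np.array([p[0],-p[1],-1]); o=-T[:3,:3].T@T[:3,3]
    return o,d/np.linalg.norm(d)
def onz(f,uv,z):
    o,d=ray(f,uv); return o+d*(z-o[2])/d[2]
def proj(f,P):
    K=np.array(f['camera_matrix'],float);D=np.array(f['distortion'],float);T=np.array(f['world_to_cam'])
    P=np.atleast_2d(P); c=(T[:3,:3]@P.T).T+T[:3,3]; c=c*[1,-1,-1]
    return cv2.projectPoints(c,np.zeros(3),np.zeros(3),K,D)[0][:,0]
def tri(f1,u1,f2,u2):
    o1,d1=ray(f1,u1);o2,d2=ray(f2,u2)
    s=np.linalg.lstsq(np.c_[d1,-d2],o2-o1,rcond=None)[0]
    a=o1+s[0]*d1;b=o2+s[1]*d2
    return (a+b)/2,np.linalg.norm(a-b)
E
python3 - <<'E'
from h import *
for n in('scene','top'):
    f=grab(n,n+'0.png'); T=np.array(f['world_to_cam']); print(n,-T[:3,:3].T@T[:3,3],f['camera_matrix'],f['distortion'])
s=manip.state();print(s)
E
```

```text
pics
scene [1.41912185 0.16583264 0.7539282 ] [[415.31610614   0.         322.1721327 ]
 [  0.         415.31610614 192.44689524]
 [  0.           0.           1.        ]] [-0.03387123  0.          0.          0.          0.        ]
top [0.38626592 0.07754531 1.74241644] [[510.56082183   0.         319.73932199]
 [  0.         510.56082183 204.02030332]
 [  0.           0.           1.        ]] [-0.03580436  0.          0.          0.          0.        ]
{'t': 0.1, 'joints': array([-1.07383049,  0.50175764, -0.42678007,  1.55133445,  0.2207923 ,
        1.13830048, -0.21029123]), 'qvel': array([ 0.00030025, -0.00138164, -0.00067483, -0.00438942,  0.00115465,
       -0.00020256, -0.00097292]), 'joint_efforts': array([-1.23886974e-02, -5.70804155e+01, -5.83896205e+00, -2.81740630e+01,
        1.04555686e-02,  5.66983232e-03,  7.37807341e-06]), 'ee_pos': array([0.15048801, 0.6317473 , 0.25536295]), 'eef_rot': array([ 2.46449841e+00,  1.94661550e+00, -2.21336763e-03]), 'force': array([-0.73634672, -0.3247872 ,  0.16711327]), 'torque': array([-0.01187094,  0.00218025, -0.01069603]), 'grip_width': 1.002569259794899}
```

View pics/scene0.png

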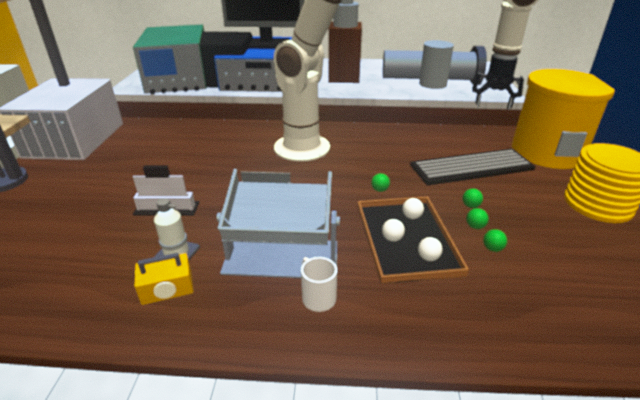

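View pics/top0.png

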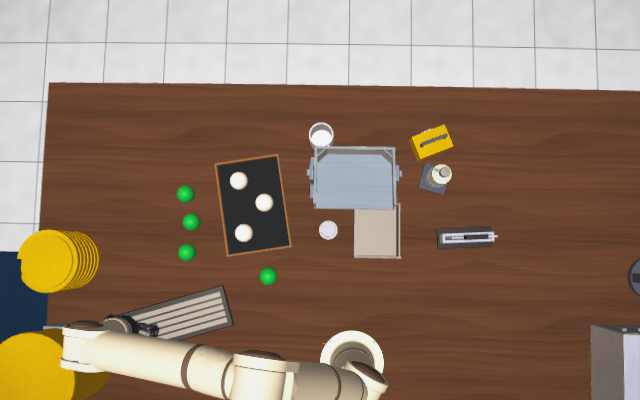

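Three white balls lie in the black tray: top pixels (238,181), (264,202) and (243,233). The four green look-alikes at top (185,194), (190,222), (186,252) and (268,276) are outside the tray, so I leave them. Next I enlarge both views for precise measuring.

```bash
python3 - <<'E'
from h import *
fs,ft=grab('scene'),grab('top')
def balls(f,roi):
    h=cv2.cvtColor(f['frame'],cv2.COLOR_RGB2HSV); m=((h[...,1]<60)&(h[...,2]>130)).astype(np.uint8)
    z=np.zeros_like(m);x0,y0,x1,y1=roi;z[y0:y1,x0:x1]=m[y0:y1,x0:x1]
    n,l,s,c=cv2.connectedComponentsWithStats(z); return [tuple(c[i].round(1)) for i in range(1,n) if s[i,4]>60]
bt,bs=balls(ft,(220,160,285,250)),balls(fs,(365,195,455,270)); print(bt,bs)
for b in bt: print(onz(ft,b,.034), proj(fs,onz(ft,b,.034))[0])
for n,f,r in(('s',fs,(120,150,350,320)),('t',ft,(300,120,500,265))):
    c=f['frame'][r[1]:r[3],r[0]:r[2]]; k=4 if n=='t' else 3.4
    cv2.imwrite(f'pics/c{n}.png',cv2.cvtColor(cv2.resize(c,None,fx=k,fy=k,interpolation=cv2.INTER_CUBIC),cv2.COLOR_RGB2BGR))
E
```

```text
[(np.float64(238.1), np.float64(180.2)), (np.float64(263.6), np.float64(202.1)), (np.float64(243.1), np.float64(232.5))] [(np.float64(413.1), np.float64(207.5)), (np.float64(393.3), np.float64(229.2)), (np.float64(430.1), np.float64(247.9))]
[0.60227483 0.39596152 0.034     ] [430.82456604 249.12332281]
[0.52958757 0.30698216 0.034     ] [393.82935189 230.03839145]
[0.42582305 0.37289196 0.034     ] [413.51487759 208.34349193]
```

View pics/ct.png

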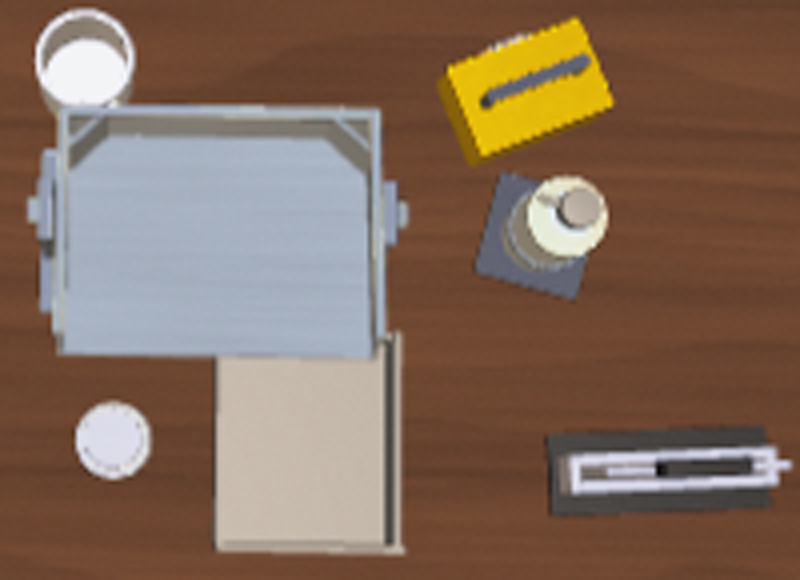

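View pics/cs.png

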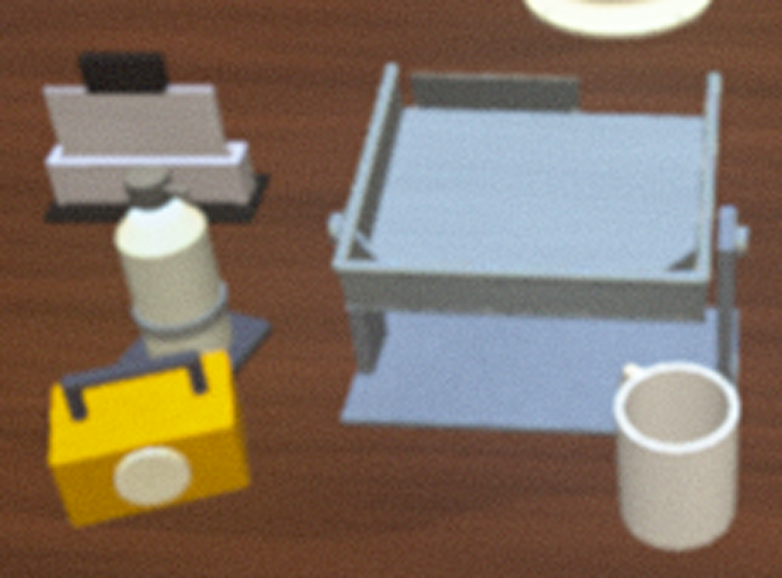

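Crop readings: the bowl's lip runs (62,354)–(376,356) in the top crop. The cap is at (578,208), the card grip at (655–755,466), and the store tray at the -y end, corners (216,550) and (403,550). The stand base corners are (548,434), (770,427), (551,515), (775,507).

```bash
python3 - <<'E'
from h import *
fs,ft=grab('scene'),grab('top')
T=lambda x,y:(300+x/4-.375,120+y/4-.375); S=lambda x,y:(120+x/3.4-.35,150+y/3.4-.35)
P=lambda n,p:print(n,np.round(p,4))
P('lipL',onz(ft,T(60,354),.1597));P('lipR',onz(ft,T(377,356),.1597))
P('backL',onz(ft,T(66,108),.158));P('backR',onz(ft,T(380,108),.158))
P('pinL',onz(ft,T(34,212),.13));P('pinR',onz(ft,T(403,213),.13))
P('cap top',onz(ft,T(578,206),.175));P('cap tri',tri(ft,T(578,206),fs,S(148,178))[0])
P('grip a',onz(ft,T(655,466),.153));P('grip b',onz(ft,T(757,466),.153))
P('grip tri mid-topface', tri(ft,T(706,466),fs,S(124,54)))if 0 else None
P('grip scene topmid z.153',onz(fs,S(122,54),.153))
for c in((548,434),(770,427),(551,515),(775,507)):P('base',onz(ft,T(*c),.008))
for c in((216,550),(403,551)):P('store -x corners z.1',onz(ft,T(*c),.1))
P('store+x R z.07',onz(ft,T(399,333),.07))
P('det',onz(ft,T(113,440),.058))
s=manip.state();P('tcp',s['ee_pos'])
# grip dark mask in top
h=ft['frame'].astype(int).sum(2); m=(h<150).astype(np.uint8); z=m*0; z[232:242,450:492]=m[232:242,450:492]
n,l,st,c=cv2.connectedComponentsWithStats(z); print(st[1:],c[1:])
E
```

```text
lipL [0.5034 0.1304 0.1597]
lipR [ 0.5068 -0.1155  0.1597]
backL [0.6976 0.1301 0.158 ]
backR [ 0.702  -0.1162  0.158 ]
pinL [0.6186 0.1547 0.13  ]
pinR [ 0.6234 -0.1387  0.13  ]
cap top [ 0.6249 -0.2675  0.175 ]
cap tri [ 0.6255 -0.2688  0.1728]
grip a [ 0.4262 -0.3324  0.153 ]
grip b [ 0.4278 -0.4114  0.153 ]
grip scene topmid z.153 [ 0.4224 -0.3752  0.153 ]
base [ 0.4551 -0.2793  0.008 ]
base [ 0.4648 -0.4672  0.008 ]
base [ 0.3868 -0.2821  0.008 ]
base [ 0.3973 -0.4711  0.008 ]
store -x corners z.1 [0.3532 0.0041 0.1   ]
store -x corners z.1 [ 0.3556 -0.1452  0.1   ]
store+x R z.07 [ 0.5329 -0.1443  0.07  ]
det [0.4408 0.0885 0.058 ]
tcp [0.1505 0.6321 0.2559]
[[464 236   3   3   9]] [[465. 237.]]
```

```bash
cat > go.py <<'E'
import sys; from h import *; from scipy.spatial.transform import Rotation as R
s=manip.state(); M=R.from_rotvec(s['eef_rot']).as_matrix(); p=s['ee_pos']
print('t',round(s['t'],2),'tcp',p.round(4),'xang',round(np.degrees(np.arctan2(M[1,0],M[0,0])),2),'F',np.round(s['force'],1),'T',np.round(s['torque'],2),'w',round(float(s['grip_width']),3),'j7',round(s['joints'][6],2))
if len(sys.argv)>3: print('offset cm',(M.T@(np.array(sys.argv[1:4],float)-p)*100).round(2))
E
python3 -m creep '{"claw":[0,0,0,0,0],"offset":[[0,0,0],[0,0,0],[0,0,0],[0,0,0],[0,0,0]],"yaw":[-6.7,-13.4,-13.4,-13.4,-13.4]}'
python3 go.py .6023 .396 .12
```

```text
t: 0.72
ee_pos: [0.1507, 0.6323, 0.2563]
eef_rot: [-2.225, -2.218, 0.0]
force: [-0.8, 0.5, 0.4]
grip_width: 1.003
t 0.72 tcp [0.1507 0.6323 0.2563] xang 89.81 F [-0.8  0.5  0.4] T [-0.01  0.    0.  ] w 1.003 j7 0.0
offset cm [-23.47  45.24  13.62]
```

```bash

python3 -m creep '{"claw":[0,0,0,0,0],"offset":[[-2,3.5,0],[-4,7.5,0],[-6,11.5,0],[-7.8,15,1],[-7.8,15,1]],"yaw":[0,0,0,0,0]}' >/dev/null
python3 -m creep '{"claw":[0,0,0,0,0],"offset":[[-2,3.5,0.5],[-4,7.5,1],[-6,11.5,1.5],[-7.8,15,2],[-7.8,15,2]],"yaw":[0,0,0,0,0]}' >/dev/null
python3 -m creep '{"claw":[0.1,0.1,0.1,0.1,0.1],"offset":[[-2,3.5,2],[-4,7.5,4],[-6,11.5,6],[-7.8,15,9],[-7.8,15.2,10]],"yaw":[0,0,0,0,0]}' >/dev/null
python3 go.py .6023 .396 .039
python3 - <<'E'
from h import *
f=grab('top');print(proj(f,[[.6023,.396,.034],[.5296,.307,.034],[.4258,.3729,.034]]))
h=cv2.cvtColor(f['frame'],cv2.COLOR_RGB2HSV); m=((h[...,1]<60)&(h[...,2]>130)).astype(np.uint8);m[:,:220]=0;m[:,285:]=0;m[250:]=0;m[:160]=0
n,l,s,c=cv2.connectedComponentsWithStats(m);print(s[1:,4],c[1:])
E
```

```text
t 1.97 tcp [0.6071 0.3951 0.126 ] xang 89.64 F [ 1.  -0.5  0.2] T [-0.04  0.02  0.02] w 0.894 j7 0.77
offset cm [ 0.1  -0.51  8.7 ]
[[238.08896891 180.19241608]
 [263.59484008 202.09621891]
 [243.09738895 232.50681896]]
[2495   22  578] [[243.68176353 201.38837675]
 [278.36363636 210.31818182]
 [273.92041522 236.71626298]]
```

```bash

python3 -m creep '{"claw":[0.1,0.1,0.1,0.1,0.1],"offset":[[0,-0.4,0],[0,-0.4,0],[0,-0.4,0],[0,-0.4,0],[0,-0.4,0]],"yaw":[0,0,0,0,0]}' >/dev/null
python3 go.py .6023 .396 .039
```

```text
t 2.43 tcp [0.5979 0.4004 0.128 ] xang 90.12 F [-0.7 -0.6  1.1] T [ 0.01  0.01 -0.01] w 0.902 j7 0.76
offset cm [-0.46  0.43  8.9 ]
```

```bash

python3 -m creep '{"claw":[0.1,0.1,0.1,0.1,0.1],"offset":[[-0.4,0.4,0],[-0.4,0.4,3],[-0.4,0.4,6],[-0.4,0.4,8.8],[-0.4,0.4,8.8]],"yaw":[0,0,0,0,0]}' >/dev/null
python3 go.py .6023 .396 .039
python3 -m creep '{"claw":[0.1,0.1,0.1,0.1,0.1],"offset":[[0,0,0],[0,0,0],[0,0,0],[0,0,0],[0,0,0]],"yaw":[0,0,0,0,0]}' >/dev/null
python3 go.py .6023 .396 .039
```

```text
t 2.85 tcp [0.5991 0.3912 0.0322] xang 90.02 F [-1.9 -1.  -1.6] T [-0.02  0.11  0.05] w 0.901 j7 0.75
offset cm [ 0.47  0.32 -0.69]
t 3.27 tcp [0.6037 0.3951 0.0404] xang 90.0 F [-0.7  0.6 -0.1] T [-0.01  0.03 -0.02] w 0.902 j7 0.75
offset cm [ 0.09 -0.14  0.14]
```

```bash

python3 -m creep '{"claw":[1,1,1,1,1],"offset":[[0,0,0],[0,0,0],[0,0,0],[0,0,0],[0,0,0]],"yaw":[0,0,0,0,0]}' >/dev/null
python3 go.py 
python3 -m creep '{"claw":[1,1,1,1,1],"offset":[[0,0,0],[0,0,-2],[0,0,-5],[0,0,-8],[0,0,-12]],"yaw":[0,0,0,0,0]}' >/dev/null
python3 -m creep '{"claw":[1,1,1,1,1],"offset":[[0,0,-3],[0,0,-6],[0,0,-9],[0,0,-10],[0,0,-10]],"yaw":[0,0,0,0,0]}' >/dev/null
python3 go.py .578 -.055 .26
```

```text
t 3.68 tcp [0.6033 0.3947 0.0398] xang 90.0 F [-0.2 -1.7  5.5] T [-0.3   0.17 -0.03] w 0.674 j7 0.75
t 4.52 tcp [0.604  0.3956 0.2626] xang 90.0 F [ 0.3 -0.4 -1.5] T [-0.01  0.02  0.02] w 0.673 j7 0.81
offset cm [-45.07  -2.6    0.07]
```

```bash

python3 -m creep '{"claw":[1,1,1,1,1],"offset":[[-2,0,0],[-5,0,0],[-8,0,0],[-11.5,-1,0],[-15,-1,0]],"yaw":[0,0,0,0,0]}' >/dev/null
python3 -m creep '{"claw":[1,1,1,1,1],"offset":[[-3,0,0],[-6.5,0,0],[-10,0,0],[-13,-0.5,0],[-16,-1,0]],"yaw":[0,0,0,0,0]}' >/dev/null
python3 -m creep '{"claw":[1,1,1,1,1],"offset":[[-3,0,0],[-6,0,0],[-9,0,0],[-12,-0.5,0],[-14,-0.6,0]],"yaw":[0,0,0,0,0]}' >/dev/null
python3 -m creep '{"claw":[1,1,1,1,1],"offset":[[0,0,0],[0,0,0],[0,0,0],[0,0,0],[0,0,0]],"yaw":[0,0,0,0,0]}' >/dev/null
python3 go.py .578 -.055 .182
python3 - <<'E'
from h import *
grab('scene','s1.png')
f=grab('top');h=cv2.cvtColor(f['frame'],cv2.COLOR_RGB2HSV); m=((h[...,1]<60)&(h[...,2]>130)).astype(np.uint8);m[:,:220]=0;m[:,285:]=0;m[250:]=0;m[:160]=0
n,l,s,c=cv2.connectedComponentsWithStats(m)
for i in range(1,n):print(s[i,4],c[i],onz(f,c[i],.034))
E
```

```text
t 6.18 tcp [ 0.5765 -0.0539  0.2577] xang 90.15 F [ 1.2 -0.3 -0.5] T [ 0.04  0.05 -0.03] w 0.675 j7 1.53
offset cm [-0.12  0.16  7.57]
248 [263.61693548 202.125     ] [0.5295042 0.3069223 0.034    ]
250 [243.144 232.476] [0.42590674 0.37274624 0.034     ]
```

View pics/s1.png

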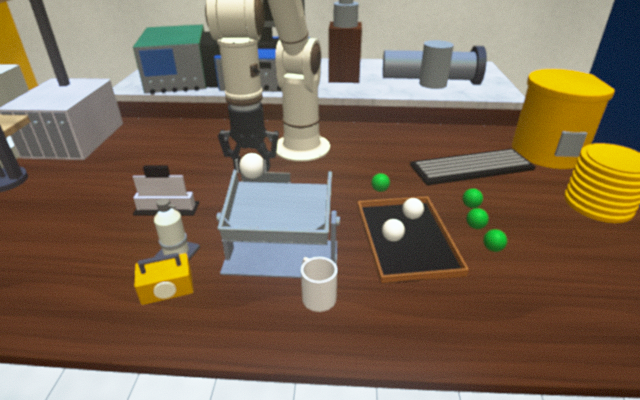

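The ball is held above the bowl at (252,166), and the other two have not moved. I lower it and release gently.

```bash

python3 -m creep '{"claw":[1,1,1,1,1],"offset":[[0,0,1.5],[0,0,3.5],[0,0,5.5],[0,0,7],[0,0,7.5]],"yaw":[0,0,0,0,0]}' >/dev/null
python3 -m creep '{"claw":[1,1,1,1,1],"offset":[[0,0,0],[0,0,0],[0,0,0],[0,0,0],[0,0,0]],"yaw":[0,0,0,0,0]}' >/dev/null
python3 go.py
python3 -m creep '{"claw":[0.18,0.18,0.18,0.18,0.18],"offset":[[0,0,0],[0,0,0],[0,0,0],[0,0,0],[0,0,0]],"yaw":[0,0,0,0,0]}' >/dev/null
python3 -m creep '{"claw":[0.18,0.18,0.18,0.18,0.18],"offset":[[0,0,0],[0,0,-2],[0,0,-5],[0,0,-8],[0,0,-9]],"yaw":[0,0,0,0,0]}' 
python3 -m creep '{"claw":[0.1,0.1,0.1,0.1,0.1],"offset":[[3,0,0],[6,0,0],[10,0,0],[14,0,0],[17,-0.8,0]],"yaw":[0,0,0,0,0]}' >/dev/null
python3 go.py .5296 .307 .15
```

```text
t 7.12 tcp [ 0.5773 -0.0556  0.1844] xang 90.01 F [ 0.   0.7 -0.5] T [-0.02 -0.   -0.  ] w 0.672 j7 1.5
t: 7.95
ee_pos: [0.5788, -0.0556, 0.2778]
eef_rot: [2.218, 2.218, 0.006]
force: [0.6, 0.5, 0.6]
grip_width: 0.82
t 8.37 tcp [0.5689 0.118  0.2732] xang 90.1 F [-0.7  0.1  0.3] T [ 0.09 -0.06  0.04] w 0.896 j7 1.21
offset cm [18.88 -3.91 12.35]
```

```bash

python3 -m creep '{"claw":[0.1,0.1,0.1,0.1,0.1],"offset":[[4,-1,0],[8,-2,0],[12,-3,2],[16,-3.5,5],[18.9,-3.9,8]],"yaw":[0,0,0,0,0]}' >/dev/null
python3 -m creep '{"claw":[0.1,0.1,0.1,0.1,0.1],"offset":[[0,0,0],[0,0,0],[0,0,0],[0,0,0],[0,0,0]],"yaw":[0,0,0,0,0]}' >/dev/null
python3 go.py .5296 .307 .039
python3 - <<'E'
from h import *
fs=grab('scene');h=cv2.cvtColor(fs['frame'],cv2.COLOR_RGB2HSV); m=((h[...,1]<60)&(h[...,2]>130)).astype(np.uint8);m[:,:365]=0;m[:,455:]=0;m[270:]=0;m[:195]=0
n,l,s,c=cv2.connectedComponentsWithStats(m)
for i in range(1,n):
  if s[i,4]>50:print(s[i,4],c[i],onz(fs,c[i],.034))
E
```

```text
t 9.2 tcp [0.5323 0.2927 0.2032] xang 89.85 F [ 0.9  0.2 -0.7] T [-0.03  0.04 -0.03] w 0.901 j7 0.85
offset cm [ 1.43 -0.31 16.42]
326 [413.05828221 207.46319018] [0.42149616 0.37208288 0.034     ]
382 [393.30104712 229.10994764] [0.52564375 0.30586701 0.034     ]
```

```bash

python3 -m creep '{"claw":[0.1,0.1,0.1,0.1,0.1],"offset":[[1.4,-0.3,2],[1.4,-0.3,6],[1.4,-0.3,9],[1.4,-0.3,10],[1.4,-0.3,10]],"yaw":[0,0,0,0,0]}' >/dev/null
python3 -m creep '{"claw":[0.1,0.1,0.1,0.1,0.1],"offset":[[0,0,2],[0,0,4],[0,0,6],[0,0,6.3],[0,0,6.3]],"yaw":[0,0,0,0,0]}' >/dev/null
python3 -m creep '{"claw":[0.1,0.1,0.1,0.1,0.1],"offset":[[0,0,0],[0,0,0],[0,0,0],[0,0,0],[0,0,0]],"yaw":[0,0,0,0,0]}' >/dev/null
python3 go.py .5296 .307 .039
```

```text
t 10.5 tcp [0.5283 0.3084 0.0399] xang 90.0 F [ 0.2 -0.  -0.1] T [ 0.06  0.01 -0.  ] w 0.899 j7 0.74
offset cm [-0.14  0.13  0.09]
```

Good. Close, lift, carry to (0.578, 0.01).

```bash

python3 -m creep '{"claw":[1,1,1,1,1],"offset":[[0,0,0],[0,0,0],[0,0,0],[0,0,0],[0,0,0]],"yaw":[0,0,0,0,0]}' >/dev/null
python3 -m creep '{"claw":[1,1,1,1,1],"offset":[[0,0,0],[0,0,-2],[0,0,-5],[0,0,-8],[0,0,-12]],"yaw":[0,0,0,0,0]}' >/dev/null
python3 -m creep '{"claw":[1,1,1,1,1],"offset":[[0,0,-3],[0,0,-6],[0,0,-9],[0,0,-10],[0,0,-10]],"yaw":[0,0,0,0,0]}' >/dev/null
python3 -m creep '{"claw":[1,1,1,1,1],"offset":[[-2,0,0],[-5,1,0],[-8,1.5,0],[-11.5,2,0],[-15,2.5,0]],"yaw":[0,0,0,0,0]}' >/dev/null
python3 -m creep '{"claw":[1,1,1,1,1],"offset":[[-3,0.5,0],[-6,1,0],[-9,1.5,0],[-12,2,0],[-14.5,2.4,0]],"yaw":[0,0,0,0,0]}' >/dev/null
python3 -m creep '{"claw":[1,1,1,1,1],"offset":[[0,0,0],[0,0,0],[0,0,0],[0,0,0],[0,0,0]],"yaw":[0,0,0,0,0]}' >/dev/null
python3 go.py .578 .01 .184
python3 - <<'E'
from h import *
f=grab('top');h=cv2.cvtColor(f['frame'],cv2.COLOR_RGB2HSV); m=((h[...,1]<60)&(h[...,2]>130)).astype(np.uint8);m[:,:220]=0;m[:,285:]=0;m[250:]=0;m[:160]=0
n,l,s,c=cv2.connectedComponentsWithStats(m)
for i in range(1,n):print(s[i,4],c[i],onz(f,c[i],.034))
f=grab('scene'); cv2.imwrite('pics/s2.png',cv2.cvtColor(cv2.resize(f['frame'][130:290,190:450],None,fx=2.5,fy=2.5),cv2.COLOR_RGB2BGR))
E
```

```text
t 13.0 tcp [0.5764 0.0149 0.2584] xang 90.16 F [-0.7  1.5 -1.5] T [-0.01 -0.01 -0.04] w 0.678 j7 1.4
offset cm [-0.5   0.17  7.44]
250 [243.144 232.476] [0.42590674 0.37274624 0.034     ]
```

View pics/s2.png

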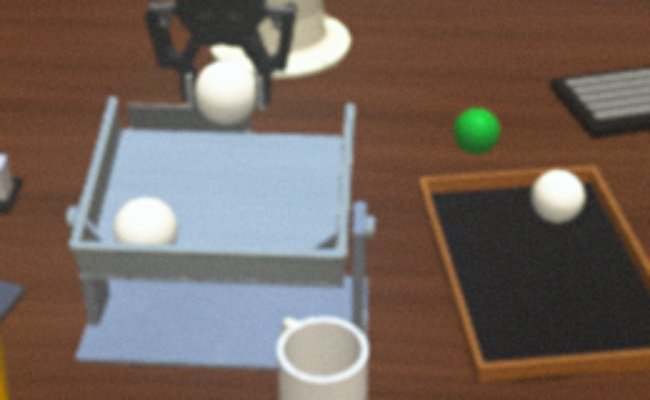

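Ball 1 rests at the back on the gap side, at crop (146,225). Ball 2 is in the gripper and ball 3 has not moved.

```bash

python3 -m creep '{"claw":[1,1,1,1,1],"offset":[[-0.3,0,1.5],[-0.4,0.1,3.5],[-0.4,0.1,5.5],[-0.4,0.1,7],[-0.4,0.1,7.4]],"yaw":[0,0,0,0,0]}' >/dev/null
python3 -m creep '{"claw":[1,1,1,1,1],"offset":[[0,0,0],[0,0,0],[0,0,0],[0,0,0],[0,0,0]],"yaw":[0,0,0,0,0]}' >/dev/null
python3 go.py
python3 -m creep '{"claw":[0.18,0.18,0.18,0.18,0.18],"offset":[[0,0,0],[0,0,0],[0,0,0],[0,0,0],[0,0,0]],"yaw":[0,0,0,0,0]}' >/dev/null
python3 -m creep '{"claw":[0.18,0.18,0.18,0.18,0.18],"offset":[[0,0,0],[0,0,-2],[0,0,-5],[0,0,-8],[0,0,-9]],"yaw":[0,0,0,0,0]}' >/dev/null
python3 -m creep '{"claw":[0.1,0.1,0.1,0.1,0.1],"offset":[[3,-1,0],[6,-2,0],[10,-3,0],[14,-4.5,0],[18,-6,0]],"yaw":[0,0,0,0,0]}' >/dev/null
python3 -m creep '{"claw":[0.1,0.1,0.1,0.1,0.1],"offset":[[4,-2,0],[8,-4,0],[12,-6,2],[15.5,-8,5],[18,-9,8]],"yaw":[0,0,0,0,0]}' >/dev/null
python3 -m creep '{"claw":[0.1,0.1,0.1,0.1,0.1],"offset":[[0,0,0],[0,0,0],[0,0,0],[0,0,0],[0,0,0]],"yaw":[0,0,0,0,0]}' >/dev/null
python3 go.py .4259 .3729 .039
python3 - <<'E'
from h import *
fs=grab('scene');h=cv2.cvtColor(fs['frame'],cv2.COLOR_RGB2HSV); m=((h[...,1]<60)&(h[...,2]>130)).astype(np.uint8);m[:,:365]=0;m[:,455:]=0;m[270:]=0;m[:195]=0
n,l,s,c=cv2.connectedComponentsWithStats(m)
for i in range(1,n):
  if s[i,4]>50:print(s[i,4],c[i])
E
```

```text
t 13.93 tcp [0.5785 0.0093 0.1861] xang 90.01 F [ 0.4 -0.8 -0.9] T [ 0.01  0.04 -0.03] w 0.673 j7 1.38
t 16.02 tcp [0.4361 0.3533 0.2092] xang 89.84 F [0.8 0.4 1. ] T [0.04 0.   0.05] w 0.898 j7 0.65
offset cm [ 1.95 -1.06 17.01]
326 [413.05828221 207.46319018]
```

```bash

python3 -m creep '{"claw":[0.1,0.1,0.1,0.1,0.1],"offset":[[1.9,-1,2],[1.9,-1,6],[1.9,-1,9],[1.9,-1,10],[1.9,-1,10]],"yaw":[0,0,0,0,0]}' >/dev/null
python3 -m creep '{"claw":[0.1,0.1,0.1,0.1,0.1],"offset":[[0,0,2],[0,0,4],[0,0,6],[0,0,6.9],[0,0,6.9]],"yaw":[0,0,0,0,0]}' >/dev/null
python3 -m creep '{"claw":[0.1,0.1,0.1,0.1,0.1],"offset":[[0,0,0],[0,0,0],[0,0,0],[0,0,0],[0,0,0]],"yaw":[0,0,0,0,0]}' >/dev/null
python3 go.py .4259 .3729 .039
```

```text
t 17.32 tcp [0.4249 0.3738 0.0402] xang 90.01 F [-0.   0.1 -0.2] T [ 0.06 -0.03 -0.01] w 0.905 j7 0.49
offset cm [-0.09  0.1   0.12]
```

```bash

python3 -m creep '{"claw":[1,1,1,1,1],"offset":[[0,0,0],[0,0,0],[0,0,0],[0,0,0],[0,0,0]],"yaw":[0,0,0,0,0]}' >/dev/null
python3 -m creep '{"claw":[1,1,1,1,1],"offset":[[0,0,0],[0,0,-2],[0,0,-5],[0,0,-8],[0,0,-12]],"yaw":[0,0,0,0,0]}' >/dev/null
python3 -m creep '{"claw":[1,1,1,1,1],"offset":[[0,0,-3],[0,0,-6],[0,0,-9],[0,0,-10],[0,0,-10]],"yaw":[0,0,0,0,0]}' >/dev/null
python3 -m creep '{"claw":[1,1,1,1,1],"offset":[[-2,1,0],[-5,2.5,0],[-8,4,0],[-11.5,6,0],[-15,7.5,0]],"yaw":[0,0,0,0,0]}' >/dev/null
python3 -m creep '{"claw":[1,1,1,1,1],"offset":[[-3,1.5,0],[-6,3,0],[-9,4.5,0],[-12,6,0],[-15,7.6,0]],"yaw":[0,0,0,0,0]}' >/dev/null
python3 -m creep '{"claw":[1,1,1,1,1],"offset":[[0,0,0],[0,0,0],[0,0,0],[0,0,0],[0,0,0]],"yaw":[0,0,0,0,0]}' >/dev/null
python3 go.py .578 .068 .184
python3 - <<'E'
from h import *
f=grab('scene'); cv2.imwrite('pics/s3.png',cv2.cvtColor(cv2.resize(f['frame'][130:290,190:450],None,fx=2.5,fy=2.5),cv2.COLOR_RGB2BGR))
E
```

```text
t 19.82 tcp [0.5746 0.0752 0.2586] xang 90.17 F [-0.1  0.1 -1. ] T [ 0.03 -0.02  0.06] w 0.674 j7 1.28
offset cm [-0.73  0.35  7.46]
```

View pics/s3.png

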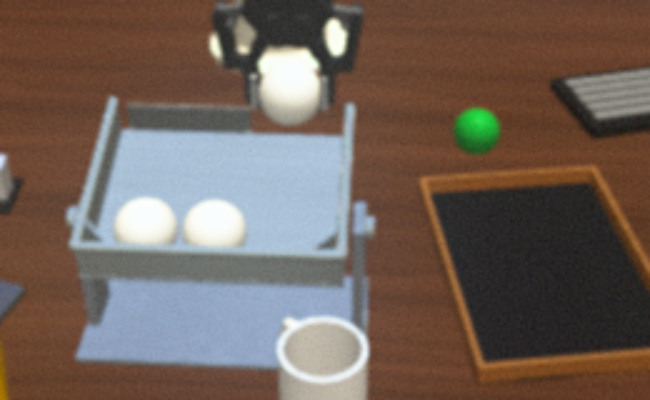

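Two balls rest at the back at crop (146,225) and (214,225), and the third is held above the bowl. I release it, then move over the cap with the gripper shut.

```bash

python3 -m creep '{"claw":[1,1,1,1,1],"offset":[[-0.6,0.2,1.5],[-0.7,0.3,3.5],[-0.7,0.3,5.5],[-0.7,0.3,7],[-0.7,0.3,7.4]],"yaw":[0,0,0,0,0]}' >/dev/null
python3 -m creep '{"claw":[1,1,1,1,1],"offset":[[0,0,0],[0,0,0],[0,0,0],[0,0,0],[0,0,0]],"yaw":[0,0,0,0,0]}' >/dev/null
python3 go.py
python3 -m creep '{"claw":[0.2,0.2,0.2,0.2,0.2],"offset":[[0,0,0],[0,0,0],[0,0,0],[0,0,0],[0,0,0]],"yaw":[0,0,0,0,0]}' >/dev/null
python3 -m creep '{"claw":[0.2,0.2,0.2,0.2,0.2],"offset":[[0,0,0],[0,0,-2],[0,0,-5],[0,0,-8],[0,0,-9]],"yaw":[0,0,0,0,0]}' >/dev/null
python3 -m creep '{"claw":[1,1,1,1,1],"offset":[[-3,0,0],[-6,1,0],[-9,2,0],[-13,2,0],[-17,2,0]],"yaw":[0,0,0,0,0]}' >/dev/null
python3 -m creep '{"claw":[1,1,1,1,1],"offset":[[-4,0,0],[-8,1,0],[-12,2,0],[-15,2.5,0],[-16.5,2.5,0]],"yaw":[0,0,0,0,0]}' >/dev/null
python3 -m creep '{"claw":[1,1,1,1,1],"offset":[[0,0,0],[0,0,0],[0,0,0],[0,0,0],[0,0,0]],"yaw":[0,0,0,0,0]}' >/dev/null
python3 go.py .625 -.268 .21
python3 - <<'E'
from h import *
f=grab('scene'); cv2.imwrite('pics/s4.png',cv2.cvtColor(cv2.resize(f['frame'][110:290,120:450],None,fx=2.4,fy=2.4),cv2.COLOR_RGB2BGR))
E
```

```text
t 20.7 tcp [0.5791 0.0666 0.1863] xang 90.01 F [ 0.2  0.1 -1.8] T [-0.06  0.   -0.02] w 0.678 j7 1.26
t 22.78 tcp [ 0.624  -0.2662  0.2755] xang 90.18 F [ 0.3 -0.8 -0.4] T [-0.01  0.04  0.02] w 0.003 j7 1.85
offset cm [-0.19  0.09  6.55]
```

View pics/s4.png

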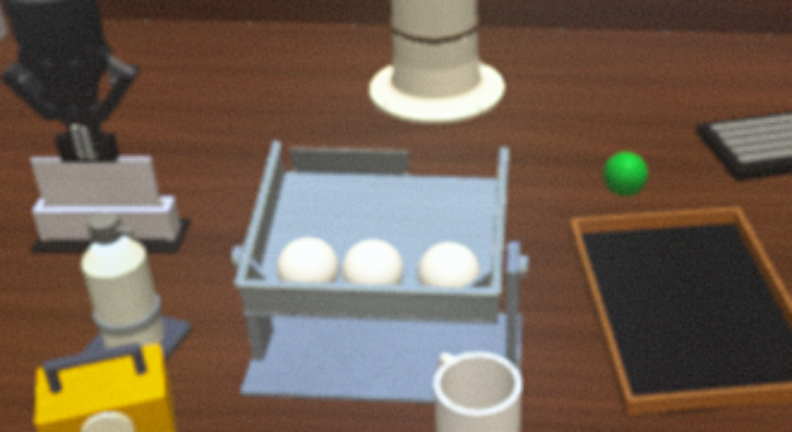

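All three balls are in the bowl. Next I press the cap in small steps.

```bash

python3 -m creep '{"claw":[1,1,1,1,1],"offset":[[-0.15,0.1,1.5],[-0.15,0.1,3],[-0.15,0.1,4.5],[-0.15,0.1,6],[-0.15,0.1,6.4]],"yaw":[0,0,0,0,0]}' >/dev/null
python3 -m creep '{"claw":[1,1,1,1,1],"offset":[[0,0,0],[0,0,0],[0,0,0],[0,0,0],[0,0,0]],"yaw":[0,0,0,0,0]}' >/dev/null
python3 go.py .625 -.268 .2
python3 -m creep '{"claw":[1,1,1,1,1],"offset":[[0,0,0.3],[0,0,0.6],[0,0,0.9],[0,0,1.2],[0,0,1.4]],"yaw":[0,0,0,0,0]}' >/dev/null
python3 go.py
python3 -m creep '{"claw":[1,1,1,1,1],"offset":[[0,0,0.2],[0,0,0.3],[0,0,0.5],[0,0,0.5],[0,0,0.5]],"yaw":[0,0,0,0,0]}' >/dev/null
python3 go.py
```

```text
t 23.67 tcp [ 0.6251 -0.2703  0.2124] xang 90.01 F [ 0.4  0.6 -0.2] T [ 0.02 -0.    0.06] w 0.002 j7 1.84
offset cm [ 0.23 -0.01  1.24]
t 24.08 tcp [ 0.6244 -0.2701  0.197 ] xang 90.0 F [-0.9 -0.5  2.6] T [ 0.09  0.24 -0.02] w -0.001 j7 1.84
t 24.5 tcp [ 0.6245 -0.2701  0.1927] xang 90.0 F [-2.4  0.3  5.1] T [ 0.14  0.55 -0.  ] w 0.004 j7 1.84
```

```bash

python3 -m creep '{"claw":[1,1,1,1,1],"offset":[[0,0,0.15],[0,0,0.3],[0,0,0.3],[0,0,0.3],[0,0,0.3]],"yaw":[0,0,0,0,0]}' >/dev/null
python3 go.py
python3 -m creep '{"claw":[1,1,1,1,1],"offset":[[0,0,0.15],[0,0,0.3],[0,0,0.3],[0,0,0.3],[0,0,0.3]],"yaw":[0,0,0,0,0]}' >/dev/null
python3 go.py
```

```text
t 24.92 tcp [ 0.6246 -0.2701  0.192 ] xang 90.0 F [-6.3  2.3 16.7] T [0.49 1.57 0.04] w 0.003 j7 1.84
t 25.33 tcp [ 0.6246 -0.2702  0.1918] xang 89.99 F [-12.    4.2  30.4] T [ 1.09  2.87 -0.05] w -0.0 j7 1.84
```

The cap is fully down against its stop (30 N). I let it up, then turn the tool for the card grip.

```bash

python3 -m creep '{"claw":[1,1,1,1,1],"offset":[[0,0,-1],[0,0,-3],[0,0,-6],[0,0,-9],[0,0,-11]],"yaw":[0,0,0,0,0]}' >/dev/null
python3 -m creep '{"claw":[0,0,0,0,0],"offset":[[0,0,0],[0,0,0],[0,0,0],[0,0,0],[0,0,0]],"yaw":[6,12,18,24,29]}' >/dev/null
python3 -m creep '{"claw":[0,0,0,0,0],"offset":[[0,0,0],[0,0,0],[0,0,0],[0,0,0],[0,0,0]],"yaw":[6,12,18,24,29]}' >/dev/null
python3 -m creep '{"claw":[0,0,0,0,0],"offset":[[0,0,0],[0,0,0],[0,0,0],[0,0,0],[0,0,0]],"yaw":[6,12,18,24,29]}' >/dev/null
python3 -m creep '{"claw":[0,0,0,0,0],"offset":[[0,0,0],[0,0,0],[0,0,0],[0,0,0],[0,0,0]],"yaw":[0,0,0,0,0]}' >/dev/null
python3 go.py .4267 -.376 .22
```

```text
t 27.42 tcp [ 0.6245 -0.2701  0.2962] xang 3.07 F [ 0.1 -0.1 -0.9] T [ 0.02 -0.01 -0.04] w 0.999 j7 0.45
offset cm [-20.32   9.51   7.62]
```

```bash

python3 -m creep '{"claw":[0,0,0,0,0],"offset":[[-2.5,1,0],[-5.5,2.5,0],[-8.5,4,0],[-12,5.5,0],[-15,7,0]],"yaw":[0,0,0,0,0]}' >/dev/null
python3 -m creep '{"claw":[0,0,0,0,0],"offset":[[-2.5,1,0],[-5.3,2.5,1],[-5.3,2.5,3],[-5.3,2.5,6],[-5.3,2.5,7.5]],"yaw":[0,0,0,0,0]}' >/dev/null
python3 -m creep '{"claw":[0,0,0,0,0],"offset":[[0,0,0],[0,0,0],[0,0,0],[0,0,0],[0,0,0]],"yaw":[0,0,0,0,0]}' >/dev/null
python3 go.py .4267 -.376 .1415
python3 - <<'E'
from h import *
f=grab('scene'); a=cv2.resize(f['frame'][90:230,100:250],None,fx=3.6,fy=3.6)
g=grab('top'); cv2.imwrite('pics/s5.png',cv2.cvtColor(a,cv2.COLOR_RGB2BGR))
E
```

```text
t 28.67 tcp [ 0.4277 -0.3761  0.2227] xang 3.03 F [ 0.5 -0.5 -0.2] T [-0.06  0.03 -0.  ] w 0.997 j7 0.78
offset cm [-0.11 -0.03  8.12]
```

View pics/s5.png

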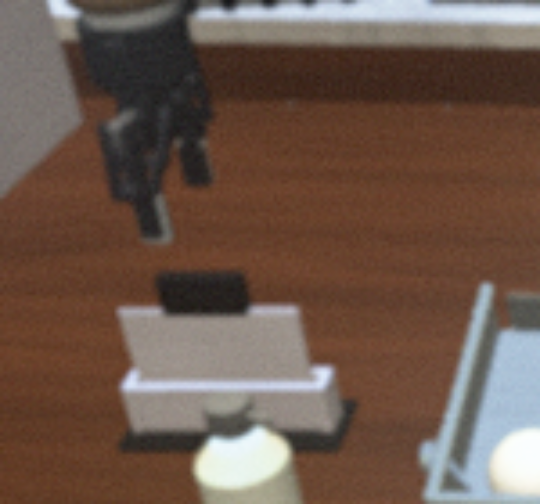

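The open gripper is above the card grip (crop (203,292)). I descend and grip.

```bash

python3 -m creep '{"claw":[0,0,0,0,0],"offset":[[-0.1,0,1.5],[-0.1,0,3.5],[-0.1,0,5.5],[-0.1,0,7.5],[-0.1,0,8.1]],"yaw":[0,0,0,0,0]}' >/dev/null
python3 -m creep '{"claw":[0.2,0.4,0.5,0.6,0.6],"offset":[[0,0,0],[0,0,0],[0,0,0],[0,0,0],[0,0,0]],"yaw":[0,0,0,0,0]}' >/dev/null
python3 go.py .4267 -.376 .1415
python3 -m creep '{"claw":[0.7,0.8,1,1,1],"offset":[[0,0,0],[0,0,0],[0,0,0],[0,0,0],[0,0,0]],"yaw":[0,0,0,0,0]}' >/dev/null
python3 -m creep '{"claw":[1,1,1,1,1],"offset":[[0,0,0],[0,0,0],[0,0,0],[0,0,0],[0,0,0]],"yaw":[0,0,0,0,0]}' >/dev/null
python3 go.py .4267 -.376 .1415
```

```text
t 29.6 tcp [ 0.4264 -0.3762  0.1415] xang 3.0 F [ 0.  0. -0.] T [0. 0. 0.] w 0.4 j7 0.8
offset cm [ 0.03 -0.02 -0.  ]
t 30.43 tcp [ 0.4259 -0.376   0.1409] xang 3.0 F [-1.2  0.2  5.9] T [ 0.11  0.46 -0.02] w 0.179 j7 0.8
offset cm [ 0.08  0.   -0.06]
```

Gripped (opening about 15 mm). I lift the card out and carry it to above the mouth.

```bash

python3 -m creep '{"claw":[1,1,1,1,1],"offset":[[0,0,-1],[0,0,-2.5],[0,0,-4],[0,0,-6],[0,0,-8]],"yaw":[0,0,0,0,0]}' >/dev/null
python3 -m creep '{"claw":[1,1,1,1,1],"offset":[[0,0,-3],[0,0,-6],[0,0,-9],[0,0,-12],[0,0,-14]],"yaw":[0,0,0,0,0]}' >/dev/null
python3 -m creep '{"claw":[1,1,1,1,1],"offset":[[0,0,0],[1,-2.5,0],[2,-5.5,0],[3,-9,0],[4,-13,0]],"yaw":[0,0,0,0,0]}' >/dev/null
python3 -m creep '{"claw":[1,1,1,1,1],"offset":[[1,-3,0],[2,-6,0],[3,-9,0],[4,-12,0],[5,-15,0]],"yaw":[0,0,0,0,0]}' >/dev/null
python3 -m creep '{"claw":[1,1,1,1,1],"offset":[[1,-3,0],[2,-6,0],[3,-9,0],[4,-12,0],[4,-14,0]],"yaw":[0,0,0,0,0]}' >/dev/null
python3 -m creep '{"claw":[1,1,1,1,1],"offset":[[0,0,0],[0,0,0],[0,0,0],[0,0,0],[0,0,0]],"yaw":[5,10,15,19,19]}' >/dev/null
python3 -m creep '{"claw":[1,1,1,1,1],"offset":[[0,0,0],[0,0,0],[0,0,0],[0,0,0],[0,0,0]],"yaw":[0,0,0,0,0]}' >/dev/null
python3 go.py .535 .052 .31
python3 - <<'E'
from h import *
f=grab('scene'); a=f['frame'][90:280,180:370]
g=grab('top'); b=g['frame'][100:290,270:460]
cv2.imwrite('pics/s6.png',cv2.cvtColor(cv2.resize(np.hstack([a,b]),None,fx=2.1,fy=2.1),cv2.COLOR_RGB2BGR))
E
```

```text
t 33.35 tcp [0.5336 0.0505 0.3602] xang -15.97 F [ 0.3  0.3 -2.4] T [-0.02  0.04 -0.  ] w 0.179 j7 -0.45
offset cm [ 0.1  -0.18  5.02]
```

View pics/s6.png

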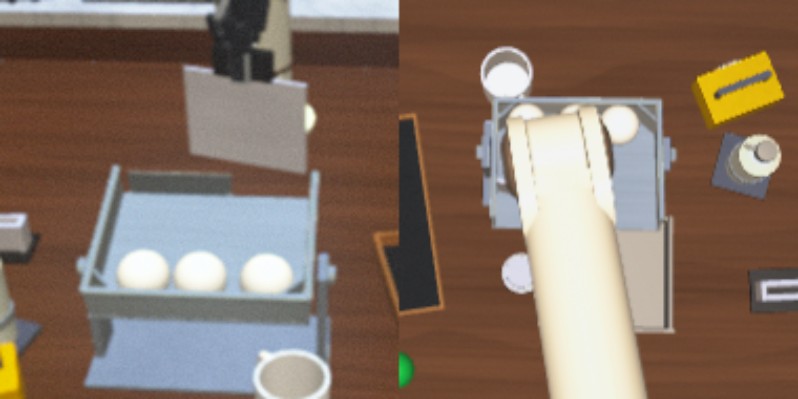

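The card hangs straight, with all three balls at the back of the bowl. I check where the blade corners project, then lower to just above the lip.

```bash

python3 - <<'E'
from h import *
f=grab('scene');print(proj(f,[[.5537,.1207,.2272],[.5135,-.0197,.2272]]).round(1))
E
python3 -m creep '{"claw":[1,1,1,1,1],"offset":[[0.1,0,1],[0.1,0,2.5],[0.1,0,4],[0.1,0,5],[0.1,0,5.5]],"yaw":[0,0,0,0,0]}' >/dev/null
python3 -m creep '{"claw":[1,1,1,1,1],"offset":[[0,0,0],[0,0,0],[0,0,0],[0,0,0],[0,0,0]],"yaw":[0,0,0,0,0]}' >/dev/null
python3 go.py .535 .0505 .29
python3 -m creep '{"claw":[1,1,1,1,1],"offset":[[0,0,0.3],[0,0,0.6],[0,0,1],[0,0,1.3],[0,0,1.5]],"yaw":[0,0,0,0,0]}' >/dev/null
python3 go.py .535 .0505 .28
```

```text
[[325.3 172. ]
 [270.9 162.2]]
t 34.33 tcp [0.535  0.0504 0.306 ] xang -15.99 F [-0.   0.9 -2.8] T [ 0.   -0.01 -0.02] w 0.178 j7 -0.46
offset cm [-0.   -0.01  1.6 ]
t 34.75 tcp [0.5344 0.0504 0.2898] xang -15.99 F [-0.2  1.2  4.8] T [ 0.04  0.38 -0.06] w 0.179 j7 -0.46
offset cm [ 0.06 -0.02  0.98]
```

```bash

python3 -m creep '{"claw":[1,1,1,1,1],"offset":[[0,0,0.4],[0,0,0.8],[0,0,1.2],[0,0,1.6],[0,0,2]],"yaw":[0,0,0,0,0]}' >/dev/null
python3 go.py
python3 -m creep '{"claw":[1,1,1,1,1],"offset":[[0,0,0.3],[0,0,0.6],[0,0,0.9],[0,0,1.2],[0,0,1.5]],"yaw":[0,0,0,0,0]}' >/dev/null
python3 go.py .535 .0505 .24
python3 - <<'E'
from h import *
f=grab('scene'); a=f['frame'][90:280,180:370]
g=grab('top'); b=g['frame'][100:290,270:460]
cv2.imwrite('pics/s7.png',cv2.cvtColor(cv2.resize(np.hstack([a,b]),None,fx=2.1,fy=2.1),cv2.COLOR_RGB2BGR))
E
```

```text
t 35.17 tcp [0.5345 0.0506 0.2713] xang -15.99 F [-2.7 -0.   7.6] T [-0.36  1.24 -0.2 ] w 0.179 j7 -0.46
t 35.58 tcp [0.535  0.0496 0.2575] xang -16.02 F [-6.9 -2.7 15.8] T [-0.06  1.54  0.27] w 0.179 j7 -0.46
offset cm [-0.03 -0.09  1.75]
```

View pics/s7.png

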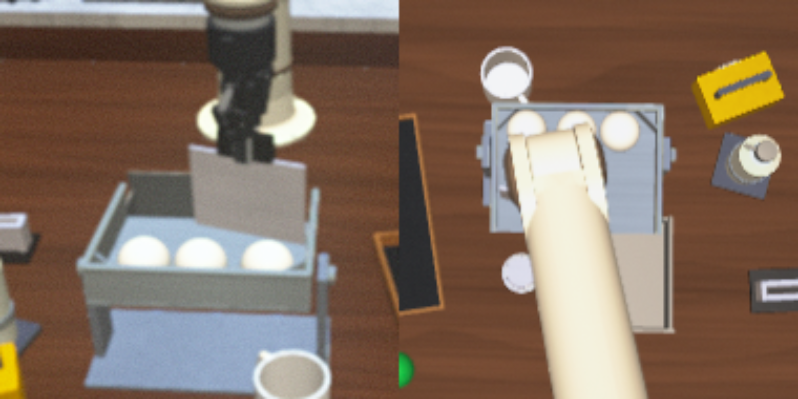

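The bowl is about level, the card stands in the mouth, and the gap is on the store side. I keep pushing.

```bash

python3 -m creep '{"claw":[1,1,1,1,1],"offset":[[0,0,0.2],[0,0,0.4],[0,0,0.6],[0,0,0.8],[0,0,1]],"yaw":[0,0,0,0,0]}' >/dev/null
python3 go.py
python3 -m creep '{"claw":[1,1,1,1,1],"offset":[[0,0,0.2],[0,0,0.4],[0,0,0.6],[0,0,0.8],[0,0,1]],"yaw":[0,0,0,0,0]}' >/dev/null
python3 go.py .535 .0505 .24
python3 -m creep '{"claw":[1,1,1,1,1],"offset":[[0,0,0],[0,0,0],[0,0,0],[0,0,0],[0,0,0]],"yaw":[0,0,0,0,0]}' >/dev/null
python3 go.py .535 .0505 .24
python3 - <<'E'
from h import *
f=grab('scene'); a=f['frame'][90:280,180:370]
g=grab('top'); b=g['frame'][100:290,270:460]
cv2.imwrite('pics/s8.png',cv2.cvtColor(cv2.resize(np.hstack([a,b]),None,fx=2.1,fy=2.1),cv2.COLOR_RGB2BGR))
E
```

```text
t 36.1 tcp [0.5339 0.0496 0.247 ] xang -16.0 F [-9.  -0.9 11.3] T [0.5  2.48 0.53] w 0.18 j7 -0.46
t 36.52 tcp [0.5349 0.0502 0.2374] xang -16.01 F [-5.8 -3.3 14.8] T [0.36 1.46 0.23] w 0.18 j7 -0.47
offset cm [-0.   -0.03 -0.26]
t 36.93 tcp [0.5349 0.0498 0.2375] xang -16.01 F [-5.9 -3.7 15.4] T [0.2  1.59 0.28] w 0.18 j7 -0.47
offset cm [-0.01 -0.07 -0.25]
```

View pics/s8.png

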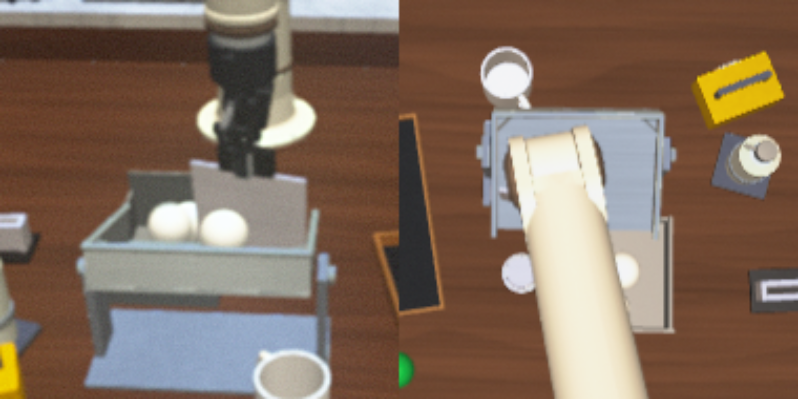

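One ball is in the store tray and the other two are rolling along the card. I hold.

```bash

python3 -m creep '{"claw":[1,1,1,1,1],"offset":[[0,0,0.1],[0,0,0.3],[0,0,0.3],[0,0,0.3],[0,0,0.3]],"yaw":[0,0,0,0,0]}' >/dev/null
python3 -m creep '{"claw":[1,1,1,1,1],"offset":[[0,0,0],[0,0,0],[0,0,0],[0,0,0],[0,0,0]],"yaw":[0,0,0,0,0]}' >/dev/null
cat > w.py <<'E'
from h import *
def comps(f,r,t):
    h=cv2.cvtColor(f['frame'],cv2.COLOR_RGB2HSV); m=((h[...,1]<60)&(h[...,2]>t)).astype(np.uint8);z=m*0;z[r[1]:r[3],r[0]:r[2]]=m[r[1]:r[3],r[0]:r[2]]
    n,l,s,c=cv2.connectedComponentsWithStats(z);return [(int(s[i,4]),c[i].round(0).tolist()) for i in range(1,n) if s[i,4]>25]
f=grab('scene');print('scene bowl',comps(f,(222,160,330,235),205))
g=grab('top');print('top bowl',comps(g,(314,150,396,210),215),'store',comps(g,(350,212,400,260),222))
E
python3 go.py; python3 w.py
```

```text
t 37.87 tcp [0.5355 0.0497 0.235 ] xang -16.03 F [-5.4 -2.9 16. ] T [0.21 1.41 0.3 ] w 0.182 j7 -0.47
scene bowl [(233, [270.0, 197.0]), (218, [251.0, 197.0])]
top bowl [(1740, [346.0, 187.0])] store [(1014, [360.0, 238.0]), (208, [388.0, 240.0])]
```

```bash

python3 - <<'E'
from h import *
f=grab('scene')
for z in(.12,.135,.15): print(z,onz(f,(251,197),z).round(3),onz(f,(270,197),z).round(3))
a=f['frame'][140:260,200:350]; cv2.imwrite('pics/s9.png',cv2.cvtColor(cv2.resize(a,None,fx=4,fy=4,interpolation=cv2.INTER_CUBIC),cv2.COLOR_RGB2BGR))
E
```

```text
0.12 [ 0.517 -0.081  0.12 ] [ 0.514 -0.03   0.12 ]
0.135 [ 0.539 -0.075  0.135] [ 0.536 -0.025  0.135]
0.15 [ 0.56  -0.069  0.15 ] [ 0.557 -0.02   0.15 ]
```

View pics/s9.png

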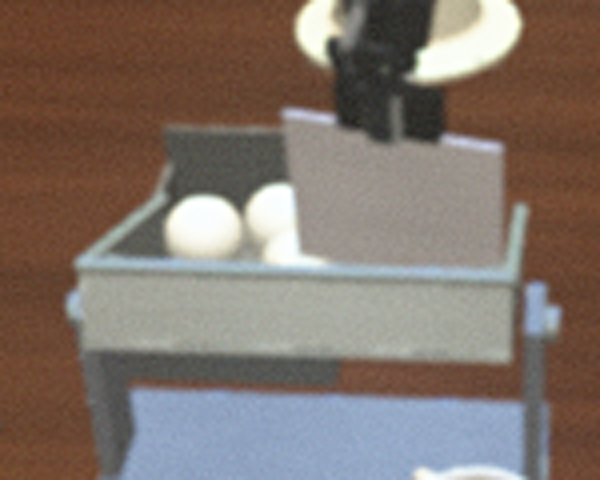

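```bash

python3 - <<'E'
from h import *
f=grab('scene'); g=grab('top')
for uv in((250.7,197),(268.7,193.5),(275,205)): print(uv,[onz(f,uv,z).round(3) for z in(.036,.1)])
print('top',onz(g,(388,240),.036))
b=g['frame'][140:270,305:415]; cv2.imwrite('pics/s10.png',cv2.cvtColor(cv2.resize(b,None,fx=4,fy=4,interpolation=cv2.INTER_CUBIC),cv2.COLOR_RGB2BGR))
E
```

```text
(250.7, 197) [array([ 0.398, -0.114,  0.036]), array([ 0.489, -0.089,  0.1  ])]
(268.7, 193.5) [array([ 0.376, -0.063,  0.036]), array([ 0.469, -0.042,  0.1  ])]
(275, 205) [array([ 0.435, -0.034,  0.036]), array([ 0.523, -0.016,  0.1  ])]
top [ 0.41114948 -0.11215317  0.036     ]
```

View pics/s10.png

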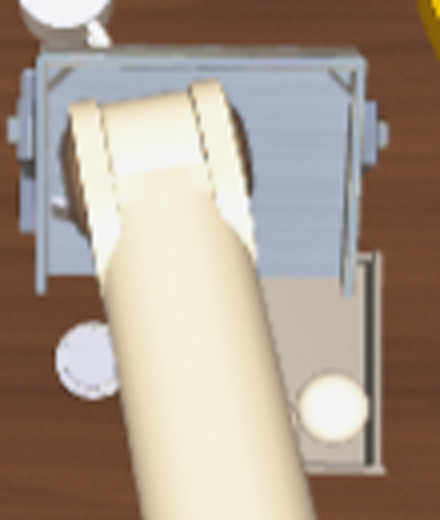

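```bash

python3 -m creep '{"claw":[1,1,1,1,1],"offset":[[0,0,-0.3],[0,0,-0.6],[0,0,-0.9],[0,0,-1.2],[0,0,-1.2]],"yaw":[0,0,0,0,0]}' >/dev/null
python3 go.py
python3 - <<'E'
from h import *
f=grab('scene')
a=f['frame'][140:260,200:350]; cv2.imwrite('pics/s11.png',cv2.cvtColor(cv2.resize(a,None,fx=4,fy=4,interpolation=cv2.INTER_CUBIC),cv2.COLOR_RGB2BGR))
E
```

```text
t 38.53 tcp [0.5335 0.0498 0.2462] xang -15.98 F [-7.9 -2.4 12.3] T [0.08 2.34 0.45] w 0.179 j7 -0.46
```

View pics/s11.png

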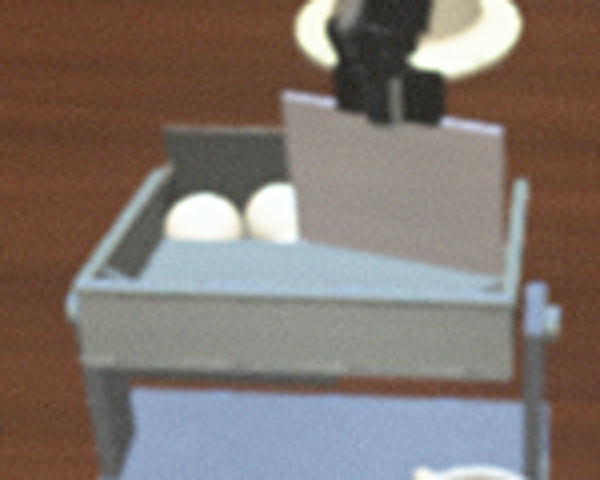

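The bowl floor is clear of balls and the third ball is in the tray, so all three are out. I raise the card gently so the bowl springs back under control, then carry it back.

```bash

python3 -m creep '{"claw":[1,1,1,1,1],"offset":[[0,0,-0.6],[0,0,-1.2],[0,0,-1.8],[0,0,-2.4],[0,0,-3]],"yaw":[0,0,0,0,0]}' >/dev/null
python3 -m creep '{"claw":[1,1,1,1,1],"offset":[[0,0,-0.5],[0,0,-1],[0,0,-1.5],[0,0,-2],[0,0,-3]],"yaw":[0,0,0,0,0]}' >/dev/null
python3 -m creep '{"claw":[1,1,1,1,1],"offset":[[0,0,-1.5],[0,0,-3],[0,0,-4.5],[0,0,-5.5],[0,0,-5.5]],"yaw":[0,0,0,0,0]}' >/dev/null
python3 -m creep '{"claw":[1,1,1,1,1],"offset":[[0,0,0],[0,0,0],[0,0,0],[0,0,0],[0,0,0]],"yaw":[-5,-10,-15,-19,-19]}' >/dev/null
python3 -m creep '{"claw":[1,1,1,1,1],"offset":[[-1,2,0],[-2,4.5,0],[-3,7.5,0],[-4,11,0],[-4,14,0]],"yaw":[0,0,0,0,0]}' >/dev/null
python3 -m creep '{"claw":[1,1,1,1,1],"offset":[[-1,3,0],[-2,6,0],[-3,9,0],[-4,12,0],[-5,15,0]],"yaw":[0,0,0,0,0]}' >/dev/null
python3 -m creep '{"claw":[1,1,1,1,1],"offset":[[-1,3,0],[-2,6,0],[-3,9,0],[-4,12,0],[-4,13,0]],"yaw":[0,0,0,0,0]}' >/dev/null
python3 -m creep '{"claw":[1,1,1,1,1],"offset":[[0,0,0],[0,0,0],[0,0,0],[0,0,0],[0,0,0]],"yaw":[0,0,0,0,0]}' >/dev/null
python3 go.py .426 -.376 .2
```

```text
t 41.92 tcp [ 0.4275 -0.3744  0.3592] xang 3.13 F [ 0.6 -0.2 -2. ] T [-0.01 -0.03 -0.03] w 0.182 j7 0.76
offset cm [-0.16  0.16 15.92]
```

```bash

python3 -m creep '{"claw":[1,1,1,1,1],"offset":[[-0.15,0.15,2.5],[-0.15,0.15,5.5],[-0.15,0.15,8.5],[-0.15,0.15,11.5],[-0.15,0.15,14]],"yaw":[0,0,0,0,0]}' >/dev/null
python3 -m creep '{"claw":[1,1,1,1,1],"offset":[[0,0,0],[0,0,0],[0,0,0],[0,0,0],[0,0,0]],"yaw":[0,0,0,0,0]}' >/dev/null
python3 go.py .426 -.376 .141
python3 - <<'E'
from h import *
f=grab('scene');s=manip.state();p=s['ee_pos']
y=np.array([-np.sin(.0524),np.cos(.0524),0]);C=[]
for dz in(-.021,-.1332):
    for k in(1,-1): C.append(p+[0,0,dz]+k*.073*y)
q=proj(f,C); print(q.round(1))
x0,y0=110,110
a=cv2.resize(f['frame'][110:230,110:240],None,fx=5,fy=5,interpolation=cv2.INTER_CUBIC)
for u in q: cv2.drawMarker(a,(int((u[0]-x0+.5)*5),int((u[1]-y0+.5)*5)),(255,0,0),cv2.MARKER_CROSS,14,1)
cv2.imwrite('pics/s12.png',cv2.cvtColor(a,cv2.COLOR_RGB2BGR))
E
```

```text
t 42.75 tcp [ 0.4265 -0.3783  0.2214] xang 3.01 F [-0.1 -0.2 -1.8] T [-0.02  0.03  0.03] w 0.183 j7 0.79
offset cm [-0.06 -0.25  8.04]
[[175.9 151.7]
 [124.7 151.7]
 [183.4 185.2]
 [134.7 185.1]]
```

View pics/s12.png

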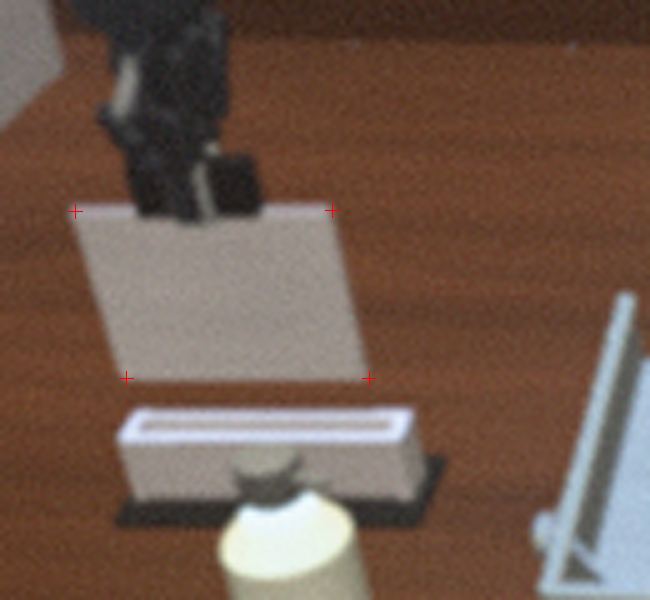

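The blade corners match the projection (crop (122,378) and (367,380)), so the card has not slipped. I lower it into the slot.

```bash

python3 -m creep '{"claw":[1,1,1,1,1],"offset":[[-0.06,-0.25,0],[-0.06,-0.25,1],[-0.06,-0.25,2],[-0.06,-0.25,2.4],[-0.06,-0.25,2.4]],"yaw":[0,0,0,0,0]}' >/dev/null
python3 go.py .426 -.376 .141
python3 -m creep '{"claw":[1,1,1,1,1],"offset":[[0,0,0.5],[0,0,1],[0,0,1.5],[0,0,2],[0,0,2]],"yaw":[0,0,0,0,0]}' >/dev/null
python3 go.py .426 -.376 .141
```

```text
t 43.22 tcp [ 0.4234 -0.3741  0.1931] xang 3.01 F [-0.8  1.5 -2.1] T [ 0.04 -0.04 -0.05] w 0.179 j7 0.79
offset cm [0.26 0.22 5.21]
t 43.63 tcp [ 0.424  -0.3745  0.174 ] xang 3.01 F [-0.6  0.4 -1.4] T [ 0.03  0.08 -0.02] w 0.179 j7 0.79
offset cm [0.19 0.16 3.3 ]
```

```bash

python3 -m creep '{"claw":[1,1,1,1,1],"offset":[[0.1,0.1,0],[0.2,0.15,0.4],[0.2,0.15,0.9],[0.2,0.15,1.3],[0.2,0.15,1.6]],"yaw":[0,0,0,0,0]}' >/dev/null
python3 go.py .426 -.376 .141
python3 -m creep '{"claw":[1,1,1,1,1],"offset":[[0,0,0.4],[0,0,0.8],[0,0,1.2],[0,0,1.5],[0,0,1.5]],"yaw":[0,0,0,0,0]}' >/dev/null
python3 go.py .426 -.376 .141
```

```text
t 44.05 tcp [ 0.4265 -0.3762  0.1586] xang 3.01 F [-0.1 -0.6 -1.4] T [-0.03 -0.    0.  ] w 0.181 j7 0.79
offset cm [-0.05 -0.02  1.76]
t 44.47 tcp [ 0.4262 -0.3761  0.1434] xang 3.0 F [-0.2 -0.6 -2.6] T [0.02 0.01 0.04] w 0.178 j7 0.8
offset cm [-0.02 -0.01  0.24]
```

```bash

python3 -m creep '{"claw":[1,1,1,1,1],"offset":[[0,0,0.1],[0,0,0.2],[0,0,0.2],[0,0,0.2],[0,0,0.2]],"yaw":[0,0,0,0,0]}' >/dev/null
python3 go.py
python3 -m creep '{"claw":[0.6,0.5,0.3,0.2,0],"offset":[[0,0,0],[0,0,0],[0,0,0],[0,0,0],[0,0,0]],"yaw":[0,0,0,0,0]}' >/dev/null
python3 -m creep '{"claw":[0,0,0,0,0],"offset":[[0,0,0],[0,0,0],[0,0,0],[0,0,0],[0,0,0]],"yaw":[0,0,0,0,0]}' >/dev/null
python3 go.py
python3 -m creep '{"claw":[0,0,0,0,0],"offset":[[0,0,-1.5],[0,0,-4],[0,0,-7],[0,0,-10],[0,0,-13]],"yaw":[0,0,0,0,0]}' >/dev/null
python3 -m creep '{"claw":[0,0,0,0,0],"offset":[[-1,2,0],[-1,4,0],[-2,6,0],[-2,7,0],[-2,7,0]],"yaw":[0,0,0,0,0]}' >/dev/null
python3 -m creep '{"claw":[0,0,0,0,0],"offset":[[0,0,0],[0,0,0],[0,0,0],[0,0,0],[0,0,0]],"yaw":[0,0,0,0,0]}' >/dev/null
python3 go.py
python3 - <<'E'
from h import *
f,g=grab('scene','sF.png'),grab('top','tF.png')
b0=cv2.imread('pics/top0.png');b=cv2.imread('pics/tF.png');a0=cv2.imread('pics/scene0.png');a=cv2.imread('pics/sF.png')
def d(p,q,r):return np.abs(p[r[1]:r[3],r[0]:r[2]].astype(int)-q[r[1]:r[3],r[0]:r[2]]).mean().round(1)
for n,r in dict(bowl=(308,140,405,208),det=(316,218,342,242),mug=(305,120,336,148),meter=(408,122,456,162),can=(418,163,454,195),card=(434,224,498,252)).items():print(n,d(b0,b,r))
h=cv2.cvtColor(g['frame'],cv2.COLOR_RGB2HSV);m=(h[...,2]>222).astype(np.uint8);z=m*0;z[208:262,350:402]=m[208:262,350:402]
n,l,s,c=cv2.connectedComponentsWithStats(z)
for i in range(1,n):
  if s[i,4]>20:print(s[i,4],c[i].round(1),onz(g,c[i],.036).round(3))
print('scene card',d(a0,a,(130,160,200,215)),'scene bowl',d(a0,a,(220,170,340,272)))
E
```

```text
t 44.88 tcp [ 0.4265 -0.3764  0.1422] xang 3.01 F [-1.2 -0.2 -3.6] T [-0.04  0.36  0.07] w 0.18 j7 0.8
t 45.72 tcp [ 0.4267 -0.3764  0.1422] xang 3.01 F [-0.2 -0.7  0.1] T [ 0.07 -0.02  0.04] w 1.0 j7 0.8
t 46.97 tcp [ 0.4109 -0.4465  0.2723] xang 3.08 F [ 0.1 -0.5 -0. ] T [-0.04 -0.01 -0.03] w 0.999 j7 0.9
bowl 0.7
det 0.8
mug 0.6
meter 0.7
can 0.8
card 11.9
207 [363.7 229.6] [ 0.444 -0.031  0.036]
207 [387.9 241.6] [ 0.406 -0.112  0.036]
209 [370.5 246.5] [ 0.388 -0.054  0.036]
scene card 7.7 scene bowl 3.0
```

Three balls are in the store tray, and the bowl, detector, mug and meter regions match the first picture. The arm hides the card from above, so I move aside and compare again.

```bash

python3 -m creep '{"claw":[0,0,0,0,0],"offset":[[0,2,-1],[0,5,-2],[0,8,-3],[0,11,-3],[0,14,-3]],"yaw":[0,0,0,0,0]}' >/dev/null
python3 -m creep '{"claw":[0,0,0,0,0],"offset":[[0,3,0],[0,6,0],[0,9,0],[0,10,0],[0,10,0]],"yaw":[0,0,0,0,0]}' >/dev/null
python3 -m creep '{"claw":[0,0,0,0,0],"offset":[[0,0,0],[0,0,0],[0,0,0],[0,0,0],[0,0,0]],"yaw":[0,0,0,0,0]}' >/dev/null
python3 go.py
python3 - <<'E'
from h import *
grab('scene','sF.png');grab('top','tF.png')
b0=cv2.imread('pics/top0.png');b=cv2.imread('pics/tF.png');a0=cv2.imread('pics/scene0.png');a=cv2.imread('pics/sF.png')
def d(p,q,r):
    e=np.abs(p[r[1]:r[3],r[0]:r[2]].astype(int)-q[r[1]:r[3],r[0]:r[2]]);return e.mean().round(1),e.max(2).__gt__(40).sum()
print('top card',d(b0,b,(434,224,498,252)),'scene card',d(a0,a,(130,160,200,215)),'mug',d(a0,a,(300,255,340,312)),'meter',d(a0,a,(132,252,195,304)),'cap',d(a0,a,(150,200,190,250)))
E
```

```text
t 48.32 tcp [ 0.4237 -0.6862  0.3031] xang 3.07 F [-0.   0.4  0.2] T [-0.03  0.04 -0.01] w 0.998 j7 1.12
top card (np.float64(11.9), np.int64(203)) scene card (np.float64(7.7), np.int64(227)) mug (np.float64(2.9), np.int64(0)) meter (np.float64(2.8), np.int64(0)) cap (np.float64(3.0), np.int64(0))
```

The card's regions differ from the start, so I measure how it stands.

```bash

python3 - <<'E'
import cv2,numpy as np
for n,r in(('scene',(130,155,200,218)),('top',(434,222,500,254))):
  for k in('0','F'):
    im=cv2.imread(f'pics/{n}{k}.png').max(2)[r[1]:r[3],r[0]:r[2]]
    im=cv2.GaussianBlur(im,(3,3),0)
    print(n,k)
    ch=np.where(im<55,'#',np.where(im<110,'.',np.where(im<170,'-',np.where(im<205,'o','@'))))
    for row in ch[:48 if n=='scene' else 40]:print(''.join(row))
E
```

```text
scene 0
......................................................................
......................................................................
......................................................................
......................................................................
......................................................................
.........................-......---..--.....---.......................
....................----..----------.--------------...................
....................----..-----------------------------...............
..................................-....------..----------.............
........................................----....------.---............
.........................................-........--.-----....----....
......................................................---------..---..
..............#######################...............................--
..............########################................................
..............########################................................
..............#############
[... 1834 characters left out ...]
@@@@@@@@@@@@@@@@@@@@@@@@@@@@@@@@@@@@@@@@@@@@@@---------
..--o@@@@@@@@@@@@@@@@@@@@@@@@@@@@@@@@@@@@@@@@@@@@@@@@@@@@@@@o---------
..---ooooooooooooooooooooooooooooooooooooooooooooooooooooooo----------
...--------------------------------------------------------------.....
...-------------------------------------------------------------......
...-------------------------------------------------------------......
....------------------------------------------------------------......[ WARN:0@0.035] global loadsave.cpp:275 findDecoder imread_('pics/sceneF.png'): can't open/read file: check file path/integrity
Traceback (most recent call last):
AttributeError: 'NoneType' object has no attribute 'max'
```

```bash
cp pics/sF.png pics/sceneF.png; cp pics/tF.png pics/topF.png
python3 - <<'E'
import cv2,numpy as np
for n,k,r in(('scene','F',(130,155,200,218)),('top','0',(434,226,500,250)),('top','F',(434,226,500,250))):
    im=cv2.imread(f'pics/{n}{k}.png').max(2)[r[1]:r[3],r[0]:r[2]]
    im=cv2.GaussianBlur(im,(3,3),0) if n=='scene' else im
    print(n,k)
    ch=np.where(im<55,'#',np.where(im<110,'.',np.where(im<170,'-',np.where(im<205,'o','@'))))
    for row in ch[8:47] if n=='scene' else ch:print(''.join(row))
E
```

```text
scene F
......................-----..---.----------------------.--............
.......................................-----------..--..---...........
.................................................--.-----..---------..
...................................................------..---------..
......................................................................
......................................................................
.............#######################..................................
............########################..................................
............#########################.................................
.............########################.................................
.............########################.................................
.............#########################................................
..---------...########################.....---........................
-------------.#######################..--------------.................
--------------.######################.---------------.................
----oooooooo--..###########
[... 4204 characters left out ...]
ooo@@@@@@@@@@@@@@@@@@@@@-.....
...#..---@@oo@@@@@@@@@@@@@@@@@@@@@@@@@@@@@@@@@@@@@@@@@@@@@@@-.....
...#..---@@@@@@@@@@@@@@@@@@@@@@@@@@@@ooooooooooooo-----------.....
...#..---@@@@@@@@ooooooooooooo-------------.......................
.........---------................................................
-.................................................................
---...............................................................
---...............................................................
---...............................................................
---...............................................................
---..................-------.---.---..------------.--.........-.-.
```

The card stands in the slot but leans about 4 px (roughly 12 mm at the grip) towards +x. I'll regrip it, press it flat onto the base and release it upright.

```bash

python3 -m creep '{"claw":[0,0,0,0,0],"offset":[[0,-2,0],[0,-5,0],[0,-8,0],[0,-12,0],[0,-15,0]],"yaw":[0,0,0,0,0]}' >/dev/null
python3 -m creep '{"claw":[0,0,0,0,0],"offset":[[0,-3,0],[0,-7,0],[0,-11,0],[0,-14,0],[0,-15.5,0]],"yaw":[0,0,0,0,0]}' >/dev/null
python3 -m creep '{"claw":[0,0,0,0,0],"offset":[[0,0,0],[0,0,2],[0,0,4],[0,0,6],[0,0,6.5]],"yaw":[0,0,0,0,0]}' >/dev/null
python3 -m creep '{"claw":[0,0,0,0,0],"offset":[[0,0,0],[0,0,0],[0,0,0],[0,0,0],[0,0,0]],"yaw":[0,0,0,0,0]}' >/dev/null
python3 go.py .4262 -.376 .1415
```

```text
t 50.08 tcp [ 0.4074 -0.383   0.2384] xang 3.0 F [-1.2  0.4 -0.4] T [-0.06 -0.    0.01] w 1.002 j7 0.81
offset cm [ 1.9  -0.62  9.69]
```

```bash

python3 -m creep '{"claw":[0,0,0,0,0],"offset":[[1.9,-0.6,0],[1.9,-0.6,1],[1.9,-0.6,2],[1.9,-0.6,3],[1.9,-0.6,3]],"yaw":[0,0,0,0,0]}' >/dev/null
python3 -m creep '{"claw":[0,0,0,0,0],"offset":[[0,0,0],[0,0,0],[0,0,0],[0,0,0],[0,0,0]],"yaw":[0,0,0,0,0]}' >/dev/null
python3 go.py .4262 -.376 .1415
```

```text
t 50.92 tcp [ 0.4257 -0.3758  0.2077] xang 3.0 F [ 0.1 -0.3  0.3] T [-0.05 -0.02 -0.01] w 1.004 j7 0.79
offset cm [0.04 0.02 6.62]
```

```bash

python3 -m creep '{"claw":[0,0,0,0,0],"offset":[[0,0,1.5],[0,0,3],[0,0,4.5],[0,0,6],[0,0,6.6]],"yaw":[0,0,0,0,0]}' >/dev/null
python3 -m creep '{"claw":[0.2,0.4,0.5,0.6,0.65],"offset":[[0,0,0],[0,0,0],[0,0,0],[0,0,0],[0,0,0]],"yaw":[0,0,0,0,0]}' >/dev/null
python3 go.py
python3 -m creep '{"claw":[0.7,0.74,0.78,0.82,0.86],"offset":[[0,0,0],[0,0,0],[0,0,0],[0,0,0],[0,0,0]],"yaw":[0,0,0,0,0]}' >/dev/null
python3 go.py
python3 -m creep '{"claw":[1,1,1,1,1],"offset":[[0,0,0],[0,0,0],[0,0,0],[0,0,0],[0,0,0]],"yaw":[0,0,0,0,0]}' >/dev/null
python3 go.py
python3 -m creep '{"claw":[1,1,1,1,1],"offset":[[0,0,0.1],[0,0,0.2],[0,0,0.2],[0,0,0.2],[0,0,0.2]],"yaw":[0,0,0,0,0]}' >/dev/null
python3 go.py .4262 -.376 .14
```

```text
t 51.75 tcp [ 0.4262 -0.3759  0.1422] xang 3.01 F [-0.4 -0.5  0.4] T [-0.05  0.03 -0.05] w 0.349 j7 0.8
t 52.17 tcp [ 0.4257 -0.3756  0.1415] xang 3.01 F [-0.5  0.9  2.7] T [0.09 0.18 0.05] w 0.182 j7 0.8
t 52.58 tcp [ 0.4257 -0.3756  0.1415] xang 3.01 F [-2.1  0.7  4.9] T [0.13 0.29 0.05] w 0.181 j7 0.8
t 53.0 tcp [ 0.426  -0.3756  0.1415] xang 3.02 F [-3.5  4.4 20.4] T [0.91 1.36 0.02] w 0.179 j7 0.8
offset cm [0.02 0.04 0.15]
```

```bash

python3 -m creep '{"claw":[1,1,1,1,1],"offset":[[0,0,-0.1],[0,0,-0.15],[0,0,-0.15],[0,0,-0.15],[0,0,-0.15]],"yaw":[0,0,0,0,0]}' >/dev/null
python3 go.py
python3 -m creep '{"claw":[0.81,0.8,0.8,0.79,0.79],"offset":[[0,0,0],[0,0,0],[0,0,0],[0,0,0],[0,0,0]],"yaw":[0,0,0,0,0]}' >/dev/null
python3 go.py
python3 -m creep '{"claw":[0.78,0.76,0.74,0.72,0.7],"offset":[[0,0,0],[0,0,0],[0,0,0],[0,0,0],[0,0,0]],"yaw":[0,0,0,0,0]}' >/dev/null
python3 -m creep '{"claw":[0.6,0.4,0.2,0,0],"offset":[[0,0,0],[0,0,0],[0,0,0],[0,0,0],[0,0,0]],"yaw":[0,0,0,0,0]}' >/dev/null
python3 -m creep '{"claw":[0,0,0,0,0],"offset":[[0,0,0],[0,0,0],[0,0,-1],[0,0,-2],[0,0,-4]],"yaw":[0,0,0,0,0]}' >/dev/null
python3 -m creep '{"claw":[0,0,0,0,0],"offset":[[0,0,-3],[0,0,-6],[0,0,-9],[0,0,-10],[0,0,-10]],"yaw":[0,0,0,0,0]}' >/dev/null
python3 -m creep '{"claw":[0,0,0,0,0],"offset":[[0,3,0],[0,6,0],[0,9,0],[0,12,0],[0,14,0]],"yaw":[0,0,0,0,0]}' >/dev/null
python3 -m creep '{"claw":[0,0,0,0,0],"offset":[[0,3,0],[0,6,0],[0,8,0],[0,8,0],[0,8,0]],"yaw":[0,0,0,0,0]}' >/dev/null
python3 -m creep '{"claw":[0,0,0,0,0],"offset":[[0,0,0],[0,0,0],[0,0,0],[0,0,0],[0,0,0]],"yaw":[0,0,0,0,0]}' >/dev/null
python3 - <<'E'
from h import *
grab('scene','sG.png');grab('top','tG.png')
b0=cv2.imread('pics/top0.png');b=cv2.imread('pics/tG.png');a0=cv2.imread('pics/scene0.png');a=cv2.imread('pics/sG.png')
def d(p,q,r):
    e=np.abs(p[r[1]:r[3],r[0]:r[2]].astype(int)-q[r[1]:r[3],r[0]:r[2]]);return e.mean().round(1),e.max(2).__gt__(40).sum()
print('top card',d(b0,b,(434,224,498,252)),'scene card',d(a0,a,(130,160,200,215)),'bowl',d(b0,b,(308,140,405,208)),d(a0,a,(220,170,340,272)),'det',d(b0,b,(316,218,342,242)),'mug',d(a0,a,(300,255,340,312)),'meter',d(a0,a,(132,252,195,304)))
for im in(b0,b):
  for row in im.max(2)[228:244,434:500]:print(''.join('#' if v<55 else '.' if v<110 else '-' if v<170 else 'o' if v<205 else '@' for v in row))
  print()
E
python3 go.py
```

```text
t 53.42 tcp [ 0.4258 -0.3756  0.1415] xang 3.01 F [-2.   1.8  9.7] T [ 0.34  0.56 -0.  ] w 0.184 j7 0.8
t 53.83 tcp [ 0.4255 -0.3753  0.1404] xang 3.01 F [ 0.1 -0.6  0.1] T [-0.02 -0.    0.03] w 0.211 j7 0.8
top card (np.float64(3.7), np.int64(55)) scene card (np.float64(3.8), np.int64(0)) bowl (np.float64(0.8), np.int64(0)) (np.float64(3.0), np.int64(0)) det (np.float64(0.8), np.int64(0)) mug (np.float64(2.9), np.int64(0)) meter (np.float64(2.7), np.int64(0))
............................................................-.---.
..................................................................
..................................................................
........................................................-----.....
...............................------------oooooooo@@@@@@@@o-.....
.........---------ooooooo@@o@o@@@@@@@@@@@@@@@@@@@@@@oo@@@@@o-.....
......---@@@@@@@@@@@@@@@@@@@@@ooooooooooooooo-------.--ooo@o-.....
......--o@@@@@@@@@@@@@@ooooooo........................-oo@@@@oo--.
...#..--o@@o----------o-------###.....................o@@@@@@@@--.
...#..---@@-------@@@@@@@@@@@o##
[... 912 characters left out ...]
.--o@@@@@@@@@@@@@@ooooooo.##.....................-@@@@@@@@--.
...#..--o@@-------ooooo@@@@@@o###.....................-o@@@@@oo--.
...#..---@@-------@@@@@@@@@@@o###......................--o@@---...
...#..---@@-.....-o-----------###..................------o@@-.....
...#..---@@-.......----------------ooooo@oo@@@@@@@@@@@@@@@@@-.....
...#..---@@o@o@oo@@@@@@@@@@@@@@@@@@@@@@@@@@@@@@@@@@@@@@@@@@@-.....
...#..---@@@@@@@@@@@@@@@@@@@@@@@@@@@@ooooooooooooo-----------.....
...#..---@@@@@@@@ooooooooooooo-------------.......................
.........---------................................................

t 56.85 tcp [ 0.4374 -0.5949  0.2811] xang 3.03 F [ 0.5 -0.2 -0.2] T [0.01 0.03 0.  ] w 1.001 j7 1.04
```

The card is upright again, under 1 px from its first pose. The bowl, detector, mug and meter regions are unchanged. One last count of balls in the store tray, then hand-in.

```bash
python3 - <<'E'
from h import *
g=grab('top');m=(cv2.cvtColor(g['frame'],cv2.COLOR_RGB2HSV)[...,2]>222).astype(np.uint8);z=m*0;z[208:262,350:402]=m[208:262,350:402]
n,l,s,c=cv2.connectedComponentsWithStats(z);k=[onz(g,c[i],.036).round(3).tolist() for i in range(1,n) if s[i,4]>100];print(k)
if len(k)==3: print(manip.finish_job())
E
```

```text
[[0.494, -0.102, 0.036], [0.444, -0.031, 0.036], [0.388, -0.054, 0.036]]
the job is handed in; nothing more can be done
None
```

I did the whole job in the order asked and handed it in at about 57 s. The interface gives no verdict.

- **Balls:** Three white balls were present, and I lifted each from the tray into the bowl.
- **Spray can:** I pressed the cap once, down to its stop. The tool moved down until it stopped and the force jumped from about 5 N to 30 N; then I let the cap up.
- **Tipping:** I stood the card in the mouth, turned about 17° so its end led to the gap. I then pushed the lip down and held it until the balls had rolled out, and let the bowl back up slowly.
- **Card:** It leaned about 12 mm at the grip when I first put it back. I gripped it again, pressed it onto the base and released it slowly.

**Last checks:**
- **Balls:** All three are in the storage tray. One of them had moved about 9 cm inside the tray between my last two looks, while the arm was away. That fits the announced knock.
- **Card:** It stands upright in its slot, within about 1 pixel of where it began; that small difference is the only one left.
- **Bowl:** It looks the same as in the first pictures, so it has sprung back.
- **Detector, mug and meter:** They look the same as in the first pictures.
- **Unconfirmed by eye:** I had used all 16 picture views, so the final state was checked by comparing images and by measured positions only.

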